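# Load a lamp module into the test fixture and start the test

## Task

Pick up the lamp module that still shows its bare green circuit board and lay it flat on the fixture's white loading deck, letting go of it there. Then push it along the deck, without lifting it, under the clear guard and over the orange lip until it drops flat into the pocket; throw the red lever fully over to bring the probes down, and after that press the green start button right in and let it come back out. Leave the two white-covered modules, the red parts tray and the screwdriver where they are.

Things in the scene. Friction and masses are not known exactly. Their poses are not given: they have to be found in the camera images.
- module: lamp module to be tested: aluminium disc 60 mm in diameter and 12 mm thick, green circuit board with small yellow LEDs on its top (another 2 mm, over the middle 57 mm only), about 85 g; origin at the centre of its underside, z up through the disc
- done_a: finished lamp module, same disc 60 mm x 12 mm with a white domed cover on top (19 mm high in all); bystander; origin at the centre of its underside
- done_b: second finished lamp module with a white cover, same size; bystander; origin at the centre of its underside
- pallet: black rubber pallet 210 (x) x 200 (y) x 10 mm, fixed, on which the three modules lie at least 90 mm apart (centre to centre); origin at the centre of its underside, so its top is 10 mm higher
- fixture: test fixture, fixed; grey base, x -55 to +75, y -140 to +80 mm. Origin on the table under the lane's centre line (x = 0). Its +y is the push direction, its -x side faces the robot. White deck: x -55 to +55, y -140 to -6, top z = 30. Black guides at x = +-32 to +-44, y -45 to +80, top z = 40, flaring out to x = +-45 at y = -68; nothing stands on the deck before that
- deck (a point): centre of the free loading area on the white deck, fixture y = -85, on the deck surface (z = 30 mm); axes as the fixture's
- lip (a point): middle of the top of the orange lip (z = 33 mm, 3 mm above the deck); axes as the fixture's. The lip is 6 mm wide, fixture y -6 to 0, with a ramp rising to it from the deck at y = -18; both fill the lane between the guides
- pocket (a point): centre of the pocket's floor (z = 25 mm, 8 mm below the lip); axes as the fixture's. Pocket: fixture y 0 to 65, 64 mm wide, then an end stop with top at z = 40. A seated module has its origin here, give or take 3 mm, its top at z = 37, and cannot slide back over the lip
- controls: grey control box 190 (x) x 95 (y) x 30 mm, fixed; origin at the centre of its underside; carries the lever at x = +50 mm and the start button at x = -60 mm, both at y = 0
- lever (a joint): angle of the red lever in rad: 0 leaning 29 degrees towards the box's -x (robot side), 1.0 fully over, leaning as far towards its +x; it starts at 0 to 0.25, stays where it is left, is stiff to about 1 N at the tip; it turns about the box's y axis at 52 mm above the table. Bringing it over lowers the probe head in the fixture
- lever_tip (a point): centre of the red ball, 26 mm in diameter, at the lever's end, 80 mm from its pivot; 122 mm above the table at both ends of the swing, 132 mm in the middle; it is pushed towards the box's +x
- start (a joint): travel of the green start button in m: 0 out, 0.006 fully in; a spring pushes it out, fully in takes 5 N
- start_top (a point): centre of the top of the green start button (32 mm in diameter, 52 mm above the table), which is pressed straight down
- parts_tray: red open tray 110 x 170 x 30 mm with black connectors in it, loose, bystander; origin at the centre of its underside
- driver: black-handled screwdriver 160 mm long, lying on the table, loose, bystander
- guard (a point): middle of the lower front edge of the clear guard plate (fixture x = -20, y = 22.5, z = 96; yellow strip). Guard: x -20 to +75, y -40 to +85, z 96 to 104 mm, over lip and pocket; posts 10 mm thick at x = +66, y = -30 and +75. So at the lip a tool reaches the lane only from the robot's side, leaning back 35 to 45 degrees, fingertips pointing away from it
There are look-alikes about, which are no part of the job. Leave any brown or pink look-alike of the module alone.

How it is judged (in metres and radians):
On the way, in this order (a step that is already met when the one before it is completed fails the run):
1. the green module lies flat on the white loading deck, let go (z of module in the frame of fixture between 0.027 and 0.033 m and y of module in the frame of fixture between -0.135 and -0.045 m and x of module in the frame of fixture between -0.035 and 0.035 m and angle between module's own z axis and vertical below 0.05 rad and linear speed of module below 0.02 m/s and contact force between the fingers and module below 0.1 N), for 0.2 s.
2. pushed over the lip, the module lies flat in the pocket (horizontal distance between module and pocket below 0.006 m and z of module in the frame of fixture below 0.0275 m and angle between module's own z axis and vertical below 0.06 rad), for 0.2 s.
3. the red lever is fully over (value of joint lever above 0.85 rad), for 0.1 s.
4. the start button is pressed right in (value of joint start above 0.0045 m), for 0.05 s.
At the end, for the whole second after the job is handed in: The green module lies at rest and flat (within 0.06 rad) on the pocket floor, centre within 6 mm of the pocket's centre; the lever is at 0.85 rad or more; the start button has come back out (under 1.5 mm in) (all of step 2 and linear speed of module below 0.02 m/s and value of joint lever above 0.85 rad and value of joint start below 0.0015 m); the robot touches nothing.
It fails at once if the module is lifted more than 15 mm above the deck in the guided lane (it must be pushed, not carried, over the lip) (y of module in the frame of fixture between -0.035 and 0.1 m and x of module in the frame of fixture between -0.06 and 0.08 m and z of module in the frame of fixture above 0.045 m).
It fails at once if the start button is pressed before the lever is over (value of joint start above 0.0045 m and value of joint lever below 0.8 rad).
It fails at once if a white-covered module is moved by more than 15 mm (distance of any of done_a, done_b from where it was at the start of the episode above 0.015 m).
It fails at once if the parts tray or the screwdriver is moved by more than 20 mm (distance of any of parts_tray, driver from where it was at the start of the episode above 0.02 m).
It also fails if it takes over 72 s, if anything falls off the work surface, if the arm or the gripper's body presses on something with over 40 N, if the wrist force passes 120 N, or if a joint passes its speed limit or range.

## Robot

A 6-joint arm with a two-finger parallel gripper is mounted at the origin on the work surface. World frame = base frame: x ahead of the robot, y to its left, z up, the work surface at z = 0. Lengths are in mm, angles in rad, forces in N, time in s.
With the tool pointing down it reaches from about 275 to 850 mm from the base axis. Payload 5.2 kg.
Tool frame: the origin (TCP) lies midway between the tips of the shut fingers; the grasp point (between the pads) lies 19 mm behind it; y points along the fingers, z is the direction in which the jaws open and shut, and the axes are right-handed (so a half turn about y gives the same grasp; the last joint's range is limited). The gripper opens to 85 mm and grips with 20 to 120 N. Pads are 22 mm wide; open, the fingers measure 114 mm over their backs; the gripper's body (76 mm by 85 mm) begins 54 mm behind the grasp point. The pads swing forward as they close: fully open they stand 13 mm farther back than shut.
Start: joints at [1.067, 0.259, 1.535, -0, 1.348, -0.203], TCP at [162.934, 525.317, 231.31] pointing down, gripper open.
Joint ranges: [-3.14, 3.14], [-0.91, 2.08], [0.19, 2.58], [-1.22, 4.36], [0.22, 2.71], [-3.12, 3.12]. Speed limits (rad/s): [2.57, 2.57, 3.14, 3.14, 3.14, 3.14].

## Interface

Orientations are given as [roll, pitch, yaw] about the fixed x, y, z axes, in that order (R = Rz(yaw) Ry(pitch) Rx(roll)).
In Python, from bench import env gives the robot as it stands. Calls block until the motion is done:
- env.goto(position, orientation): joint-space move of the TCP to a pose.
- env.move_l(position, attitude=None, rate=150, force_limit=None): straight line of the TCP; attitude=None keeps the orientation; rate is the mean speed in mm/s. With force_limit (N) it stops when the force on the tool has changed by that much, and returns True; else False.
- env.goto_joints(angles): joint-space move.
- env.release() and env.clamp(): open the fingers fully, or close them until they stop; the grip force is fixed at half the most.
- env.hold(seconds).
- env.solve_ik(position, orientation): joint angles nearest the present ones, or None.
- env.sense(): the state.
- env.read_camera(name): name is "scene" or "top"; returns a dict with "image" (384x512x3 uint8, red, green, blue), "mtx" (3x3 intrinsics, pixels), "k1" (the pictures are not rectified: a ray, as slopes to the right and down, at radius r is drawn at 1 + k1 r^2 times it, then the intrinsics apply), "cam_to_world" (4x4, takes a point from camera to world coordinates). Camera axes: x right, y up, looking along -z (the intrinsics and any distortion apply to the point x, -y, -z); pixel columns grow to the right and rows downward; lengths in mm; the calibration is good to about 2 mm. A picture is of the moment at which its call begins. There is no depth.
A pose or a line that the arm cannot do raises env.Unreachable and nothing moves.
- env.hand_in(): hands the job in, once; it reports no verdict.
Trained networks look in a picture, given as the dict that the camera call returned (one of the last four; its "shot" number tells which), for a name from the list of things; names that differ only in an ending like _2 or _b are one class to them, and where a whole thing is asked for, a point or a joint stands for the part that bears it (a point fixed in the world has none). Each returns a list of dicts, best first, with "confidence" (0 to 1); they miss things now and then, are a little off and sometimes report something else, mostly with a low value. They report only what shows in the picture. A call takes as long as a camera call. They do not tell look-alikes from the thing itself.
- env.boxes_of(query, picture): "xyz" ([x, y, z] in mm, in world coordinates, good to about 4 mm: the middle of the surface that is visible of it).
The state is a dict: "time": time; "joints": joint angles; "qd": joint speeds; "effort": joint torques, N m; "tool_pos": TCP position; "ee_rot": TCP orientation; "wrist_force": force on the tool from outside, world axes, zero at the start; "moment": the same for the moment, N m; "grip_width": finger opening in mm.
Only numpy, scipy, OpenCV 4.12 (cv2) and the standard library are available. Lean on these libraries where they do the work, as an engineer would, in place of code of your own. Each camera call takes 0.05 s, during which the arm holds its last target.

## Working session

There is one attempt and no reset: what is moved stays moved. The work goes in short steps, each a Python script; the robot and the scene stay as the last script left them, time stands still between calls to the robot, and variables do not carry over. Pictures are saved under pics/ and viewed, and the job is handed in when it is done.

```bash
ls; mkdir -p pics
python3 - <<'E'
from bench import env
import cv2
for n in ["scene","top"]:
    p=env.read_camera(n); cv2.imwrite(f"pics/{n}0.png",p["image"][:,:,::-1])
    print(n,p["mtx"].tolist(),p["k1"],p["cam_to_world"].round(3).tolist())
    for q in ["module","done_a","pallet","fixture","controls","lever","lever_tip","start_top","guard","parts_tray","driver"]:
        try: print(q,[([round(float(v)) for v in d["xyz"]],round(d["confidence"],2)) for d in env.boxes_of(q,p)])
        except Exception as e: print(q,repr(e))
s=env.sense();print(s["time"],s["ee_rot"],s["tool_pos"])
E
```

```text
pics
scene [[403.3517802480085, 0.0, 257.10046963350726], [0.0, 403.3517802480085, 193.90699637319582], [0.0, 0.0, 1.0]] 0.027420489459874946 [[-0.48, -0.71, 0.516, 1186.111], [0.877, -0.381, 0.292, 358.675], [-0.011, 0.593, 0.805, 1217.362], [0.0, 0.0, 0.0, 1.0]]
module [([436, -310, 21], 0.7), ([292, -288, 14], 0.63), ([315, -394, 12], 0.48)]
done_a [([439, -208, 26], 0.62), ([542, -261, 27], 0.54)]
pallet [([499, -271, 10], 0.9), ([432, -308, 22], 0.3)]
fixture [([674, 63, 31], 0.86), ([500, -272, 13], 0.45)]
controls [([554, 297, 27], 0.83)]
lever [([561, 298, 130], 0.52)]
lever_tip [([559, 299, 128], 0.56)]
start_top [([472, 293, 58], 0.63)]
guard [([673, 59, 28], 0.78)]
parts_tray [([474, 291, 58], 0.73), ([735, -229, 6], 0.64)]
driver [([707, 287, 22], 0.54)]
top [[431.87264638794255, 0.0, 259.5970351895489], [0.0, 431.87264638794255, 195.40519777074437], [0.0, 0.0, 1.0]] -0.1610132567884602 [[0.02, 0.992, -0.121, 338.932], [-1.0, 0.02, -0.005, -69.537], [-0.003, 0.121, 0.993, 1212.664], [0.0, 0.0, 0.0, 1.0]]
module [([311, -399, 12], 0.78), ([425, -315, 24], 0.76), ([239, -449, 15], 0.65), ([285, -284, 12], 0.6)]
done_a [([538, -265, 25], 0.77), ([432, -216, 22], 0.73), ([638, 50, 33], 0.22)]
pallet [([491, -274, 13], 0.75)]
fixture [([638, 50, 31], 0.81)]
controls [([528, 287, 33], 0.55)]
lever [([552, 292, 135], 0.48)]
lever_tip [([640, 50, 28], 0.27)]
start_top [([473, 286, 52], 0.69), ([551, 293, 137], 0.29)]
guard [([637, 48, 27], 0.72)]
parts_tray [([738, -232, 1], 0.91)]
driver [([696, 283, 21], 0.85)]
1.2 [-1.57077676e+00  1.70873511e-05 -3.00776825e-01] [162.91762115 525.33453924 231.31343431]
```

View pics/scene0.png

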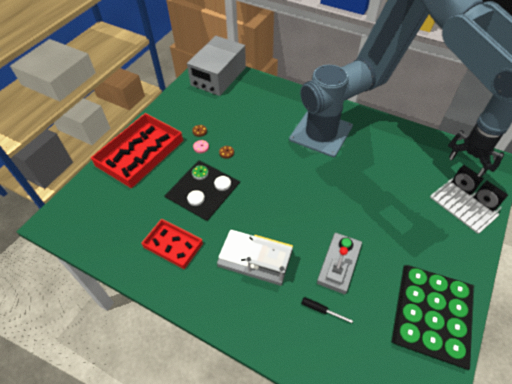

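View pics/top0.png

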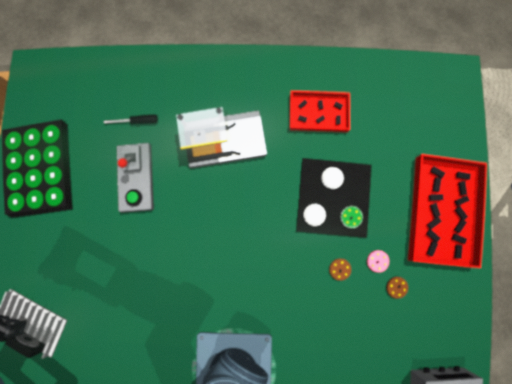

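The green-board module shows at top (351,217) / scene (200,172). The brown and pink rings are the look-alikes. The fixture's deck is its right end in the top view, and the push goes left. Next I zoom in for accurate corners.

Run:
```python
import cv2
t=cv2.imread("pics/top0.png"); s=cv2.imread("pics/scene0.png")
cv2.imwrite("pics/z1.png",cv2.resize(t[100:175,165:275],None,fx=7,fy=7,interpolation=cv2.INTER_CUBIC))
cv2.imwrite("pics/z2.png",cv2.resize(s[225:295,210:305],None,fx=8,fy=8,interpolation=cv2.INTER_CUBIC))
cv2.imwrite("pics/z3.png",cv2.resize(t[105:220,95:165],None,fx=5,fy=5,interpolation=cv2.INTER_CUBIC))
cv2.imwrite("pics/z4.png",cv2.resize(t[150:245,290:380],None,fx=6,fy=6,interpolation=cv2.INTER_CUBIC))
```

```text
(no output)
```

View pics/z1.png

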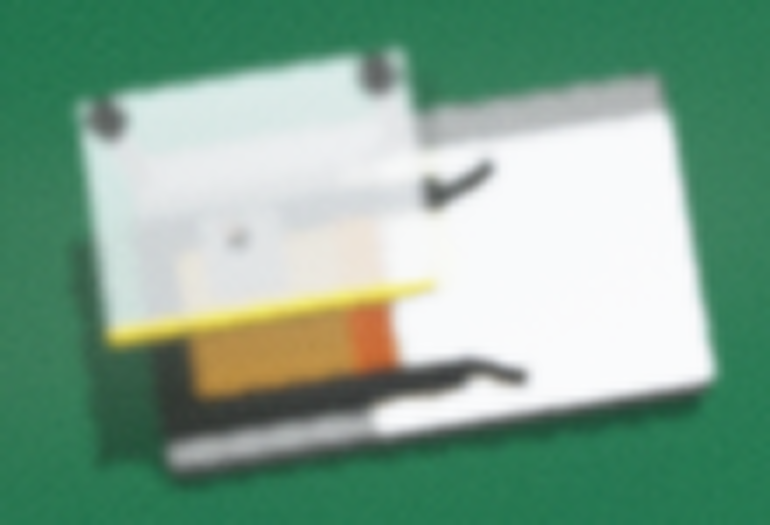

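View pics/z2.png

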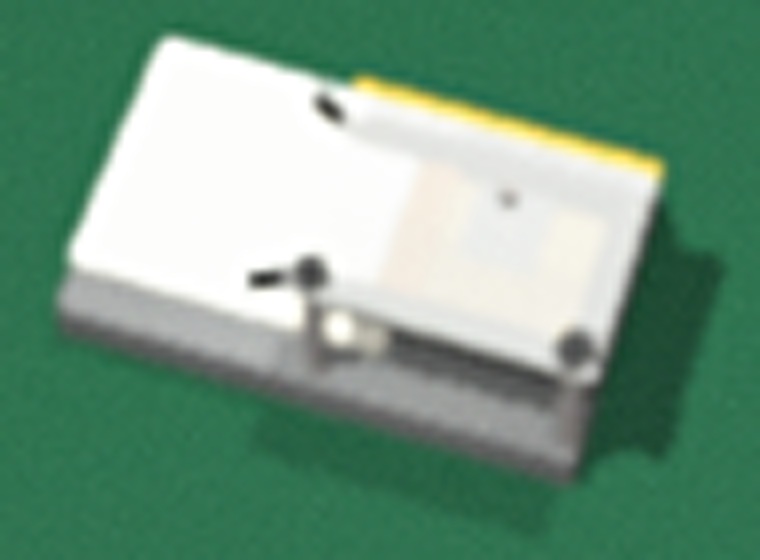

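View pics/z3.png

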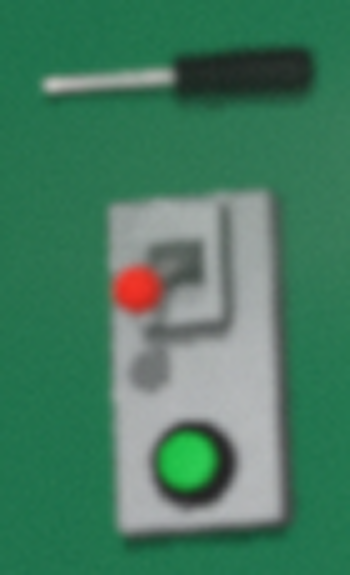

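View pics/z4.png

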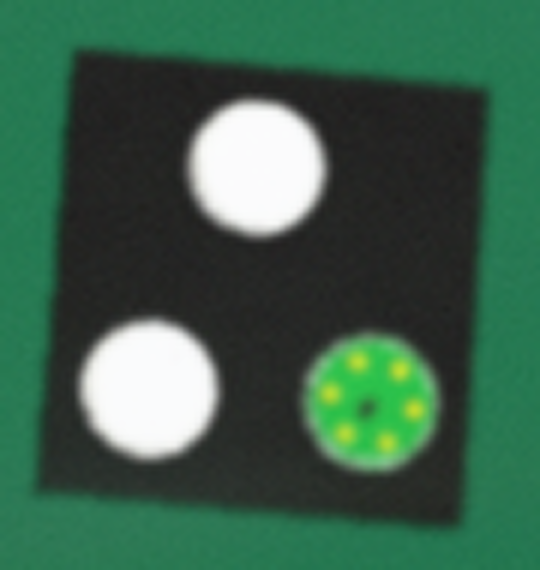

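```bash
cat > geo.py <<'E'
import numpy as np, cv2, pickle
from scipy.optimize import least_squares
C={}
C["scene"]=(np.array([[403.3517802480085,0,257.10046963350726],[0,403.3517802480085,193.90699637319582],[0,0,1]]),0.027420489459874946,None)
def proj(p,P):
    P=np.atleast_2d(P).astype(float); T=np.linalg.inv(p["cam_to_world"])
    c=P@T[:3,:3].T+T[:3,3]; c=c*[1,-1,-1]
    return cv2.projectPoints(c,np.zeros(3),np.zeros(3),p["mtx"],np.array([p["k1"],0,0,0.]))[0][:,0]
def ray(p,uv,z):
    s=cv2.undistortPoints(np.array(uv,float).reshape(-1,1,2),p["mtx"],np.array([p["k1"],0,0,0.]))[:,0]
    d=np.c_[s[:,0],-s[:,1],-np.ones(len(s))]@p["cam_to_world"][:3,:3].T
    o=p["cam_to_world"][:3,3]
    return o+d*((z-o[2])/d[:,2])[:,None]
def un(uv,f,off): return (np.array(uv,float)+.5)/f-.5+np.array(off)
def blob(img,box,fn):
    x0,y0,x1,y1=box; m=fn(img[y0:y1,x0:x1].astype(int)); ys,xs=np.nonzero(m); return np.array([xs.mean()+x0,ys.mean()+y0]),len(xs)
def tf(pose,P):
    x,y,a=pose;P=np.atleast_2d(P).astype(float);c,s=np.cos(a),np.sin(a)
    return np.c_[x+c*P[:,0]-s*P[:,1],y+s*P[:,0]+c*P[:,1],P[:,2]]
E
python3 - <<'E'
from bench import env
from geo import *
pt=env.read_camera("top"); ps=env.read_camera("scene")
pickle.dump((pt,ps),open("p0.pkl","wb"))
# fixture
Ft=[((-55,-140,30),(712,382)),((55,-140,30),(672,108)),((-55,-6,30),(375,435)),((75,85,104),(80,103)),((75,-40,104),(405,48)),((-20,85,100),(110,338)),((-20,-40,100),(435,288))]
Fs=[((-55,-140,30),(165,36)),((55,-140,30),(72,258)),((-20,-40,104),(357,78)),((-20,85,104),(662,163)),((75,85,104),(592,383))]
mt=un([a[1] for a in Ft],7,(165,100)); ms=un([a[1] for a in Fs],8,(210,225))
for use in ("t","s","ts"):
    def f(q):
        r=[]
        if "t" in use: r.append((proj(pt,tf(q,[a[0] for a in Ft]))-mt).ravel())
        if "s" in use: r.append((proj(ps,tf(q,[a[0] for a in Fs]))-ms).ravel())
        return np.concatenate(r)
    r=least_squares(f,[650,50,0.15],x_scale=[1,1,.01],loss="soft_l1"); print(use,r.x,np.round(r.fun,1))
# controls
Ct=[((95,47.5,30),(110,205)),((95,-47.5,30),(272,190)),((-95,-47.5,30),(290,520)),((-95,47.5,30),(122,528))]
mc=un([a[1] for a in Ct],5,(95,105))
r=least_squares(lambda q:(proj(pt,tf(q,[a[0] for a in Ct]))-mc).ravel(),[550,290,0],x_scale=[1,1,.01]);print("ctl",r.x,r.fun.round(1)); c=r.x
red=lambda m:(m[...,0]>150)&(m[...,1]<90)&(m[...,2]<90)
grn=lambda m:(m[...,1]>150)&(m[...,0]<90)
u,n=blob(pt["image"],(112,152,135,172),red);v,n2=blob(ps["image"],(325,230,365,275),red);print(u,n,v,n2)
for z in (110,122,127,132):print(z,ray(pt,u,z),ray(ps,v,z))
u,n=blob(pt["image"],(120,180,150,210),grn);v,n2=blob(ps["image"],(325,230,365,275),grn);print(u,n,v,n2,ray(pt,u,52),ray(ps,v,52))
print("button pred",tf(c,(-60,0,52)),"lever pivot",tf(c,(50,0,52)))
g=lambda m:(m[...,1]>m[...,0]+40)&(m[...,1]>120)|((m[...,1]>110))
u,n=blob(pt["image"],(338,203,366,232),g);v,n2=blob(ps["image"],(190,163,210,183),g);print(u,n,v,n2,ray(pt,u,23),ray(ps,v,23))
w=lambda m:m.min(-1)>150
for b in ((318,164,348,192),(300,200,330,230)):
    u,n=blob(pt["image"],b,w);print("white",ray(pt,u,22))
E
```

```text
t [6.31173796e+02 6.85747209e+01 1.71535565e-01] [-0.2 -0.3 -0.4  1.4  0.5 -0.7  0.  -0.6 -0.4  0.1  0.2  0.3  0.3  0.2]
s [6.31069266e+02 6.72666466e+01 1.78195154e-01] [ 0.1  0.2 -0.1 -0.2  0.1  0.2 -0.2  0.3  0.1 -0.6]
ts [6.31189653e+02 6.81059671e+01 1.74321536e-01] [-0.  -0.5 -0.3  1.3  0.7 -0.8  0.1 -0.5 -0.3  0.1  0.4  0.4  0.5  0.2
  0.5  0.3  0.1 -0.2  0.4  0.3  0.   0.6  0.2 -0.4]
ctl [5.30378539e+02 2.91573698e+02 1.02817216e-01] [ 0.1 -0.4  0.1 -0.5 -0.4 -0.1  0.2  1. ]
[122.1875   162.390625] 64 [343.18518519 250.40740741] 54
110 [[554.37134715 301.92596621 110.        ]] [[540.98099281 294.25786261 110.        ]]
122 [[552.02677793 297.88343194 122.        ]] [[547.97198064 294.9559199  122.        ]]
127 [[551.04987409 296.19904267 127.        ]] [[550.88489224 295.24677711 127.        ]]
132 [[550.07297025 294.51465339 132.        ]] [[553.79780383 295.53763431 132.        ]]
[131.89285714 196.55952381] 84 [346.15789474 241.87719298] 57 [[470.498953   287.73682195  52.        ]] [[473.0141297  287.82594181  52.        ]]
button pred [[470.69540093 285.41552897  52.        ]] lever pivot [[580.11448706 296.70550643  52.        ]]
[351.37717122 216.65508685] 403 [199.11173184 171.44134078] 179 [[ 429.92008011 -319.17870252   23.        ]] [[ 432.78830589 -321.7854802    23.        ]]
white [[ 539.32889554 -266.09369442   22.        ]]
white [[ 434.39936865 -216.20942474   22.        ]]
```

```bash
cat >> geo.py <<'E'
from scipy.spatial.transform import Rotation as Rn
FX=np.array([631.2,68.1,0.1743]); CT=np.array([530.8,292.5,0.1028]); MOD=np.array([431.,-320.2])
def fw(x,y,z): return tf(FX,(x,y,z))[0]
def cw(x,y,z): return tf(CT,(x,y,z))[0]
def ori(yd,zd):
    yd=np.array(yd,float);yd/=np.linalg.norm(yd);zd=np.array(zd,float);zd/=np.linalg.norm(zd)
    return Rn.from_matrix(np.c_[np.cross(yd,zd),yd,zd]).as_euler("xyz")
def fdir(a,x,y,z=0): return np.array([np.cos(a)*x-np.sin(a)*y,np.sin(a)*x+np.cos(a)*y,z])
def lean(deg,s=1):
    t=np.radians(deg); return ori(fdir(FX[2],np.sin(t),0,-np.cos(t)),s*fdir(FX[2],0,1))
def down(a,x,y): return ori((0,0,-1),fdir(a,x,y))
E
python3 - <<'E'
from bench import env
from geo import *
r=lambda q: None if q is None else np.round(q,2)
for s in (1,-1):
    o=down(FX[2],s,0)
    print(s,r(env.solve_ik([*MOD,230],o)),r(env.solve_ik([*MOD,8],o)),r(env.solve_ik(fw(0,-95,28),o)))
    for d in (40,45): print(d,r(env.solve_ik(fw(0,-145,43),lean(d,s))),r(env.solve_ik(fw(0,-145,150),lean(d,s))),r(env.solve_ik(fw(0,-12,43),lean(d,s))))
    print(r(env.solve_ik(cw(0,0,112),down(CT[2],0,s))),r(env.solve_ik(cw(-60,0,46),down(CT[2],0,s))))
E
```

```text
1 [-0.85  0.24  1.57  0.    1.34 -1.02] [-0.85  0.49  1.82 -0.    0.83 -1.02] [-0.21  0.62  1.51 -0.    1.02 -0.39]
40 [-0.51  0.47  2.07  1.51  0.42  2.65] [-0.51  0.27  1.99  0.97  0.51 -3.03] [-0.23  0.43  2.16  1.94  0.28  2.44]
45 [-0.54  0.49  2.13  1.8   0.5   2.32] [-0.54  0.27  2.06  1.26  0.51  2.94] [-0.26  0.46  2.23  2.29  0.41  2.06]
[ 0.32  0.46  1.55  0.    1.13 -1.35] [ 0.34  0.45  1.76  0.    0.93 -1.33]
-1 [-0.85  0.24  1.57 -0.    1.34  2.12] [-0.85  0.49  1.82 -0.    0.83  2.12] [-0.21  0.62  1.51 -0.    1.02  2.76]
40 [-0.51  0.47  2.07  1.51  0.42 -0.49] [-0.51  0.27  1.99  0.97  0.51  0.11] [-0.23  0.43  2.16  1.94  0.28 -0.7 ]
45 [-0.54  0.49  2.13  1.8   0.5  -0.82] [-0.54  0.27  2.06  1.26  0.51 -0.2 ] [-0.26  0.46  2.23  2.29  0.41 -1.08]
[ 0.32  0.46  1.55 -0.    1.13  1.79] [ 0.34  0.45  1.76 -0.    0.93  1.81]
```

Run:
```python
from bench import env
from geo import *
o=down(FX[2],1,0)
env.goto([*MOD,200],o)
env.move_l([*MOD,60],o,rate=200)
p=env.read_camera("top");cv2.imwrite("pics/pre.png",cv2.resize(p["image"][150:260,280:400,::-1],None,fx=5,fy=5,interpolation=cv2.INTER_CUBIC))
p=env.read_camera("scene");cv2.imwrite("pics/pre2.png",cv2.resize(p["image"][120:230,140:270,::-1],None,fx=5,fy=5,interpolation=cv2.INTER_CUBIC))
s=env.sense();print(s["time"],s["tool_pos"],s["wrist_force"])
```

```text
5.3583 [ 431.92349114 -321.0492997    61.46974491] [-0.74179336  0.82431144  0.3031458 ]
```

View pics/pre.png

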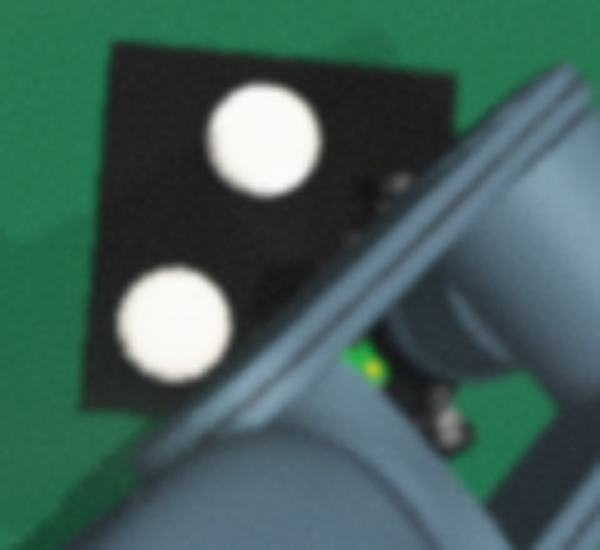

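View pics/pre2.png

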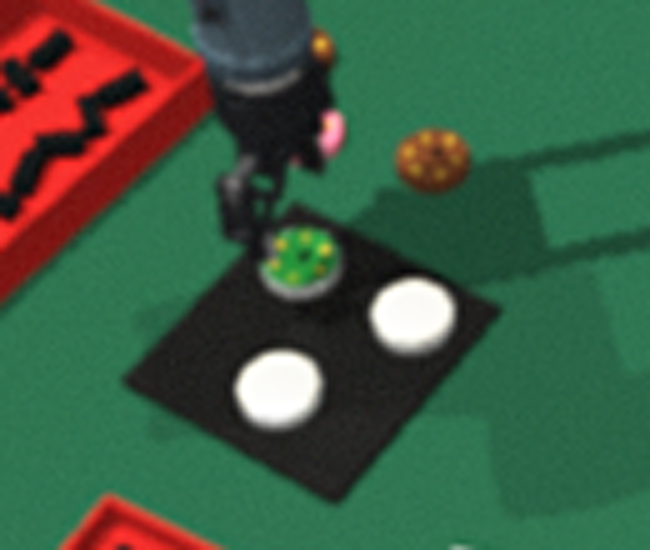

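The gripper is over the green module, which sits at scene crop (302,262). The white modules are clear of the fingers. Now I descend and grasp.

Run:
```python
from bench import env
from geo import *
o=down(FX[2],1,0)
h=env.move_l([*MOD,8.5],o,rate=80,force_limit=8)
s=env.sense();print(h,s["time"],s["tool_pos"],s["wrist_force"])
if not h:
    env.clamp();s=env.sense();print(s["time"],s["tool_pos"],s["wrist_force"],s["grip_width"])
    env.move_l([*MOD,45],rate=60);env.hold(.2);s=env.sense();print(s["time"],s["tool_pos"],s["wrist_force"],s["grip_width"])
    p=env.read_camera("scene");cv2.imwrite("pics/g2.png",cv2.resize(p["image"][120:230,140:270,::-1],None,fx=5,fy=5,interpolation=cv2.INTER_CUBIC))
```

```text
False 6.15 [ 431.20546437 -320.44173686    8.7131055 ] [ 0.81076551 -0.21178803  0.63597918]
6.5417 [ 431.40045483 -320.6234952     9.79301716] [-0.86828283  0.80804748  7.2295556 ] 56.580724604059434
7.5 [ 430.76229263 -319.96247439   44.56561002] [ 0.21968249  0.08128999 -0.74193792] 56.35583461316406
```

View pics/g2.png

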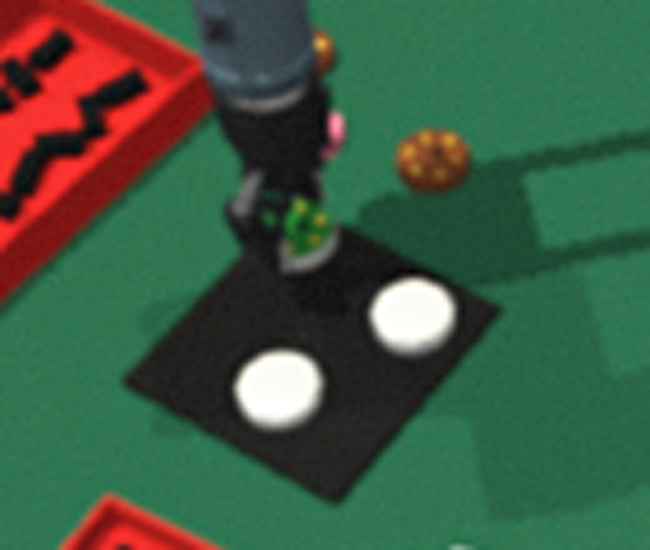

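Run:
```python
from bench import env
from geo import *
p=env.read_camera("scene")
a=cv2.resize(p["image"][145:195,175:225,::-1],None,fx=11,fy=11,interpolation=cv2.INTER_CUBIC);cv2.imwrite("pics/g3.png",a)
```

```text
(no output)
```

View pics/g3.png

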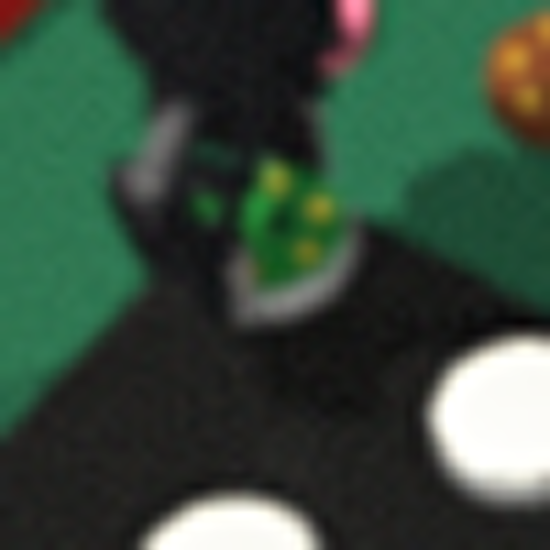

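Run:
```python
from bench import env
from geo import *
p=env.read_camera("scene")
t=np.linspace(0,2*np.pi,60)
out=[]
for tilt in (0,0.25,-0.25):
    a=cv2.resize(p["image"][145:195,175:225,::-1],None,fx=11,fy=11,interpolation=cv2.INTER_CUBIC)
    ax=fdir(FX[2],1,0)
    for r,h,c in ((30,12,(255,255,255)),(30,0,(255,0,0)),(28.5,14,(0,0,255)),(20.5,14,(0,255,255))):
        P=np.c_[r*np.cos(t),r*np.sin(t),h-6+0*t]@Rn.from_rotvec(ax*tilt).as_matrix().T+[430.8,-320,45+6]
        u=((proj(p,P)-[175,145]+.5)*11-.5).astype(np.int32)
        cv2.polylines(a,[u],True,c,1)
    out.append(a[100:400,120:420])
cv2.imwrite("pics/g4.png",cv2.resize(np.hstack(out),(800,267)))
```

```text
(no output)
```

View pics/g4.png

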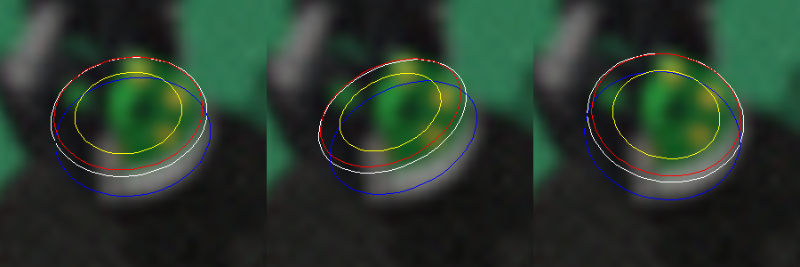

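Run:
```python
from bench import env
from geo import *
o=down(FX[2],1,0)
env.move_l([*MOD,130],o)
env.move_l(fw(0,-95,130),o,rate=250)
env.move_l(fw(0,-95,45),o,rate=120);env.hold(.3)
s=env.sense();print(s["tool_pos"],s["wrist_force"],s["grip_width"])
h=env.move_l(fw(0,-95,27.5),o,rate=25,force_limit=4)
s=env.sense();print(h,s["time"],s["tool_pos"],s["wrist_force"],s["grip_width"])
env.release();env.hold(.2)
s=env.sense();print(s["time"],s["tool_pos"],s["wrist_force"],s["grip_width"])
p=env.read_camera("scene");cv2.imwrite("pics/d1.png",cv2.resize(p["image"][210:300,200:310,::-1],None,fx=6,fy=6,interpolation=cv2.INTER_CUBIC))
```

```text
[648.08918593 -25.51624202  45.729638  ] [ 0.28526956  0.37013164 -1.04791634] 56.40167459449854
True 11.725 [647.42746409 -25.40419345  29.88940407] [-0.78894136 -0.65361053  3.85358448] 56.403181336405126
12.325 [646.70219216 -25.25568607  29.15704132] [0.59358822 0.06860488 1.0457706 ] 85.52028461117969
```

View pics/d1.png

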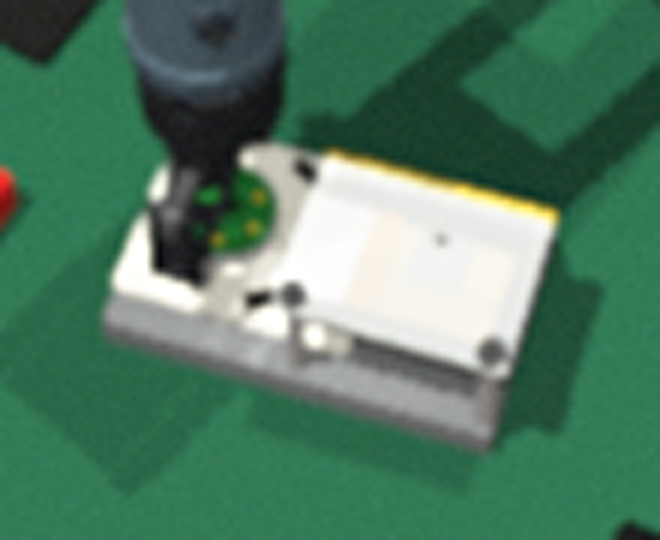

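Module is flat on the deck and released. Retreat, close the fingers, lean, and look again.

Run:
```python
from bench import env
from geo import *
o=down(FX[2],1,0)
env.move_l(fw(0,-95,170),o)
env.clamp()
env.goto(fw(-60,-170,150),lean(45,-1))
s=env.sense();print(s["time"],s["tool_pos"],s["wrist_force"],s["grip_width"])
for n,c in (("scene",(210,300,200,310)),("top",(95,185,165,275))):
    p=env.read_camera(n);pickle.dump(p,open(f"d2{n}.pkl","wb"))
    cv2.imwrite(f"pics/d2{n}.png",cv2.resize(p["image"][c[0]:c[1],c[2]:c[3],::-1],None,fx=6,fy=6,interpolation=cv2.INTER_CUBIC))
```

```text
15.3833 [ 602.37914818 -109.81844881  150.76241225] [-0.32807051  0.09465628 -0.49889559] -0.2848719706672806
```

View pics/d2scene.png

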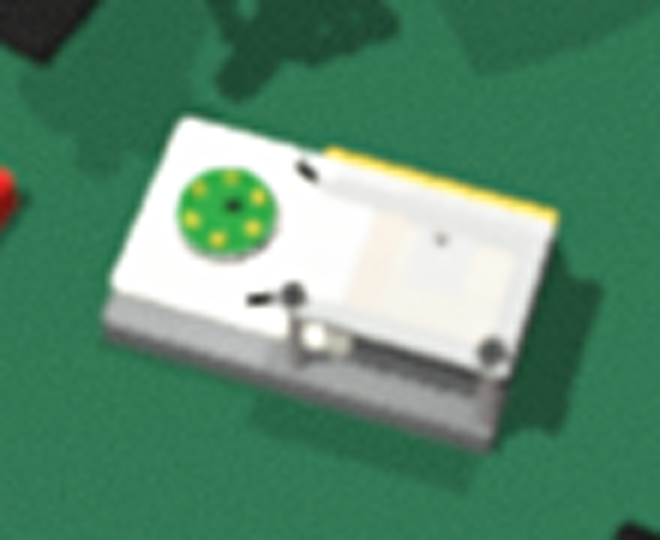

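View pics/d2top.png

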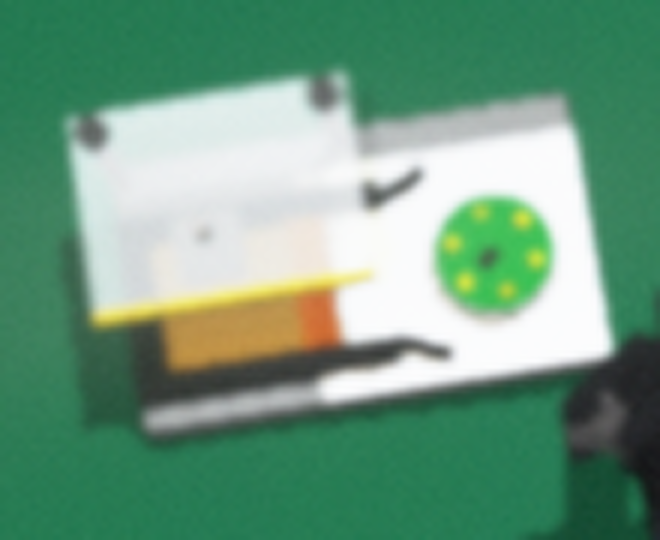

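Run:
```python
from bench import env
from geo import *
for n,b in (("top",(236,125,259,150)),("scene",(228,235,248,255))):
    p=pickle.load(open(f"d2{n}.pkl","rb"))
    u,k=blob(p["image"],b,lambda m:(m[...,1]>m[...,2]+50)); w=ray(p,u,44)[0]
    d=w[:2]-FX[:2]; print(n,u,k,w, "fixture:",d@fdir(FX[2],1,0)[:2],d@fdir(FX[2],0,1)[:2])
o=lean(45,-1)
env.move_l(fw(-25,-165,100),o)
env.move_l(fw(0,-150,46),o,rate=120);env.hold(.2)
s=env.sense();print(s["time"],s["tool_pos"],fw(0,-150,46),s["wrist_force"])
for n,c in (("scene",(210,300,200,310)),("top",(95,185,165,275))):
    p=env.read_camera(n)
    cv2.imwrite(f"pics/d3{n}.png",cv2.resize(p["image"][c[0]:c[1],c[2]:c[3],::-1],None,fx=6,fy=6,interpolation=cv2.INTER_CUBIC))
```

```text
top [246.95818815 136.91637631] 287 [644.84740697 -24.64709976  44.        ] fixture: -2.6434656608830265 -93.70852853947305
scene [237.23626374 244.61538462] 182 [648.4499509  -24.60499517  44.        ] fixture: 0.9117948803232874 -94.29181070822459
16.9 [657.47744095 -80.20918629  47.08516701] [657.21281796 -79.627226    46.        ] [-0.31279821 -0.31898992  0.68140664]
```

View pics/d3scene.png

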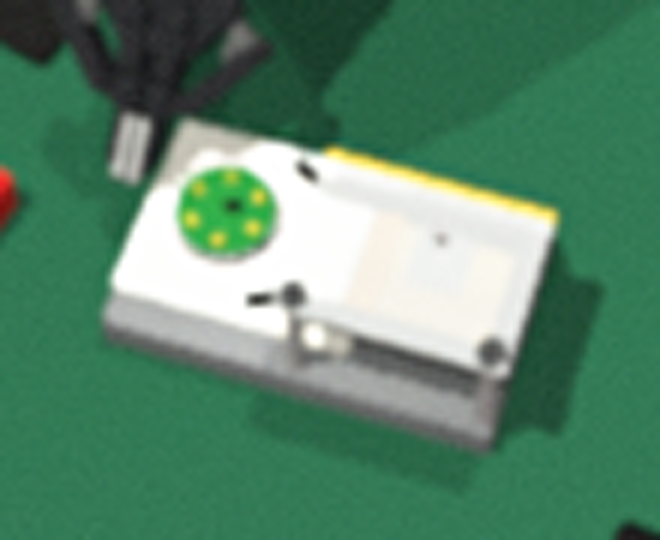

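View pics/d3top.png

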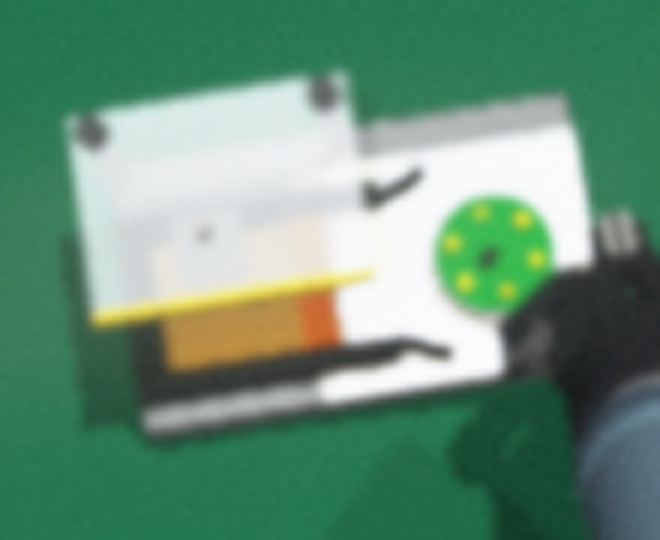

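Run:
```python
from bench import env
from geo import *
o=lean(45,-1)
env.move_l(fw(0,-150,41.5),o,rate=60)
h=env.move_l(fw(0,-60,41.5),o,rate=45,force_limit=12)
s=env.sense();print(h,s["time"],s["tool_pos"],fw(0,-60,41.5),s["wrist_force"])
for n,c in (("scene",(210,300,200,310)),("top",(95,185,165,275))):
    p=env.read_camera(n)
    cv2.imwrite(f"pics/d4{n}.png",cv2.resize(p["image"][c[0]:c[1],c[2]:c[3],::-1],None,fx=6,fy=6,interpolation=cv2.INTER_CUBIC))
```

```text
True 18.4667 [646.96304229 -26.5596089   41.15741239] [641.60512718   9.0091096   41.5       ] [-4.63519345 -4.28325232  5.03284203]
```

View pics/d4scene.png

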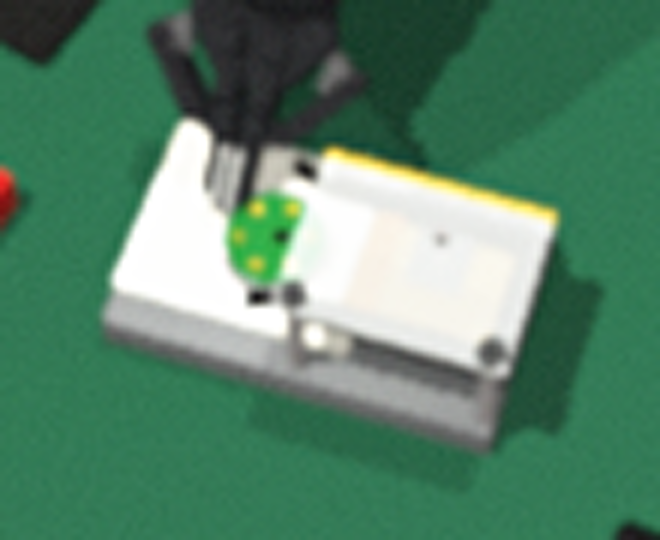

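View pics/d4top.png

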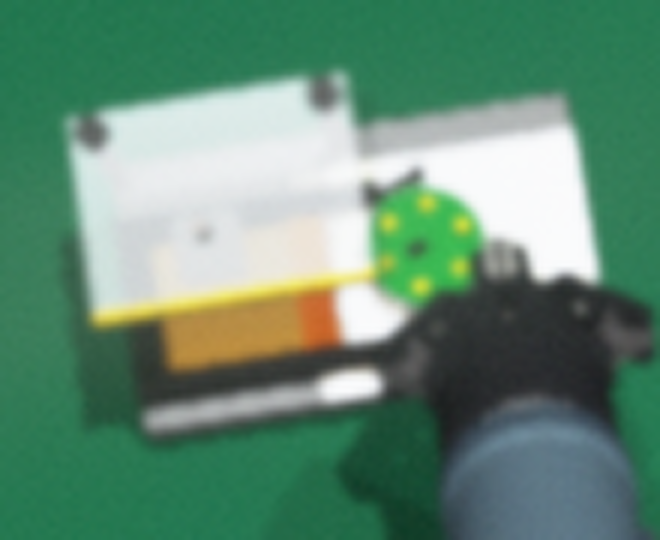

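Run:
```python
from bench import env
from geo import *
s=env.sense();print(s["time"],s["tool_pos"],s["wrist_force"],s["moment"])
t=np.linspace(0,2*np.pi,60)
P={n:env.read_camera(n) for n in("scene","top")}
for n,c in (("scene",(210,300,200,310)),("top",(95,185,165,275))):
    p=P[n];a=cv2.resize(p["image"][c[0]:c[1],c[2]:c[3],::-1],None,fx=7,fy=7,interpolation=cv2.INTER_CUBIC)
    for cx,cy,col in ((0,-58,(255,0,0)),(8,-58,(0,0,255))):
        q=proj(p,tf(FX,np.c_[cx+30*np.cos(t),cy+30*np.sin(t),42+0*t]))
        cv2.polylines(a,[(((q-[c[2],c[0]]+.5)*7)-.5).astype(np.int32)],True,col,1)
    # guides & tool
    for sg in (1,-1):
        q=proj(p,tf(FX,[(sg*45,-68,40),(sg*32,-45,40),(sg*32,80,40)])); cv2.polylines(a,[(((q-[c[2],c[0]]+.5)*7)-.5).astype(np.int32)],False,(255,0,255),1)
    q=proj(p,s["tool_pos"]);cv2.circle(a,tuple((((q[0]-[c[2],c[0]]+.5)*7)-.5).astype(int).tolist()),4,(255,255,0),1)
    cv2.imwrite(f"pics/d5{n}.png",a[100:480])
```

```text
18.5667 [646.95802599 -26.65834604  41.15288391] [-4.89846266 -4.40808824  4.87640387] [-0.31639798  0.3621772  -0.31276559]
```

View pics/d5scene.png

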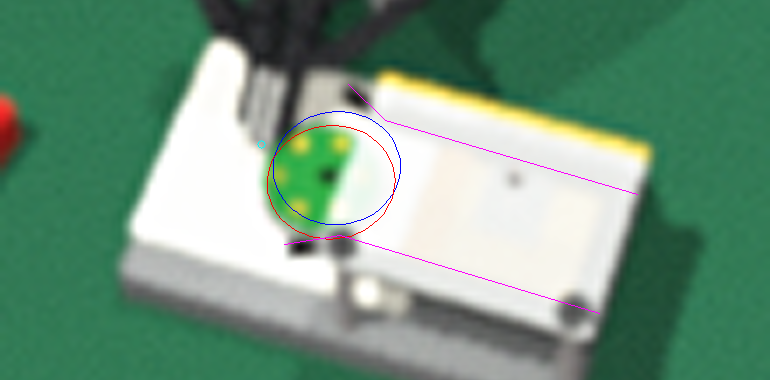

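View pics/d5top.png

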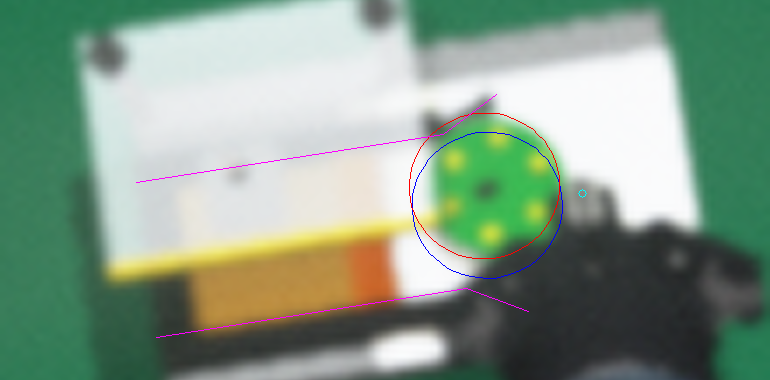

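The finger stopped early. The hole's parallax between the views suggests the disc is tilted or raised, so I back off and look.

Run:
```python
from bench import env
from geo import *
env.move_l(fw(0,-125,42.5),lean(45,-1),rate=60);env.hold(.2)
s=env.sense();print(s["time"],s["tool_pos"],s["wrist_force"],s["moment"])
for n,c in (("scene",(215,285,205,300)),("top",(105,175,175,270))):
    p=env.read_camera(n);pickle.dump(p,open(f"d6{n}.pkl","wb"))
    cv2.imwrite(f"pics/d6{n}.png",cv2.resize(p["image"][c[0]:c[1],c[2]:c[3],::-1],None,fx=8,fy=8,interpolation=cv2.INTER_CUBIC))
```

```text
19.5 [652.65483438 -54.4369656   42.36378063] [-0.11547675  0.07666046  0.04550923] [-0.04055343  0.35044143 -0.00299274]
```

View pics/d6scene.png

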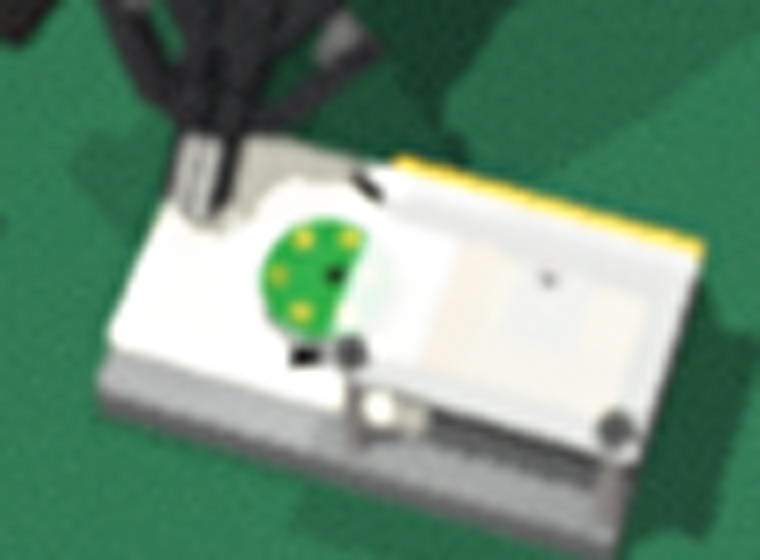

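View pics/d6top.png

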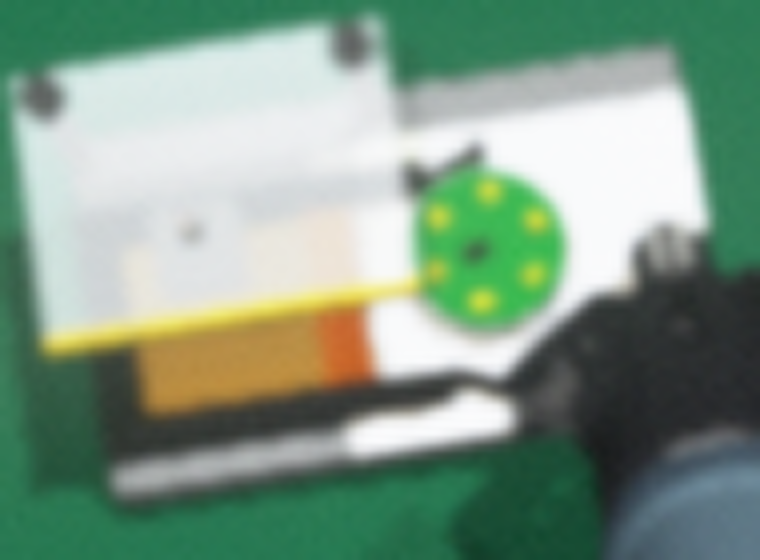

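Run:
```python
from geo import *
A={"scene":[(327,278),None],"top":[(477,250),None]}
# disc centre from LED ring/hole
H={"scene":un((336,274),8,(205,215)),"top":un((478,250),8,(175,105))}
H0={"scene":un((233,205),6,(200,210)),"top":un((489,258),6,(165,95))}
for nm,h in (("before",H0),("now",H)):
  for n in h:
    p=pickle.load(open(f"d6{n}.pkl","rb"))
    w=ray(p,h[n],44)[0];d=w[:2]-FX[:2];print(nm,n,"fix",d@fdir(FX[2],1,0)[:2],d@fdir(FX[2],0,1)[:2])
```

```text
before scene fix -3.3706721510497752 -91.7147049722068
before top fix -4.155264068021483 -91.02076432166618
now scene fix 5.93646451371744 -59.76531535126796
now top fix 5.9841356274330115 -59.3887224664752
```

The disc is flat again but sits at x ≈ +8, against the far flare. Because the tip leans, it only touched the disc on the robot side of its centre. I shift the finger line to larger x so the contact is at the rear point.

Run:
```python
from bench import env
from geo import *
o=lean(45,-1)
env.move_l(fw(15,-125,42),o,rate=80)
h=env.move_l(fw(11,-85,41.5),o,rate=35,force_limit=15)
env.hold(.1)
s=env.sense();print(h,s["time"],s["tool_pos"],fw(11,-85,41.5),s["wrist_force"])
for n,c in (("scene",(215,285,205,300)),("top",(105,175,175,270))):
    p=env.read_camera(n);pickle.dump(p,open(f"d7{n}.pkl","wb"))
    cv2.imwrite(f"pics/d7{n}.png",cv2.resize(p["image"][c[0]:c[1],c[2]:c[3],::-1],None,fx=8,fy=8,interpolation=cv2.INTER_CUBIC))
```

```text
True 20.875 [659.50894801 -25.54833541  41.79131058] [656.77392675 -13.70448808  41.5       ] [-2.16128205 -3.09834234  4.64679208]
```

View pics/d7scene.png

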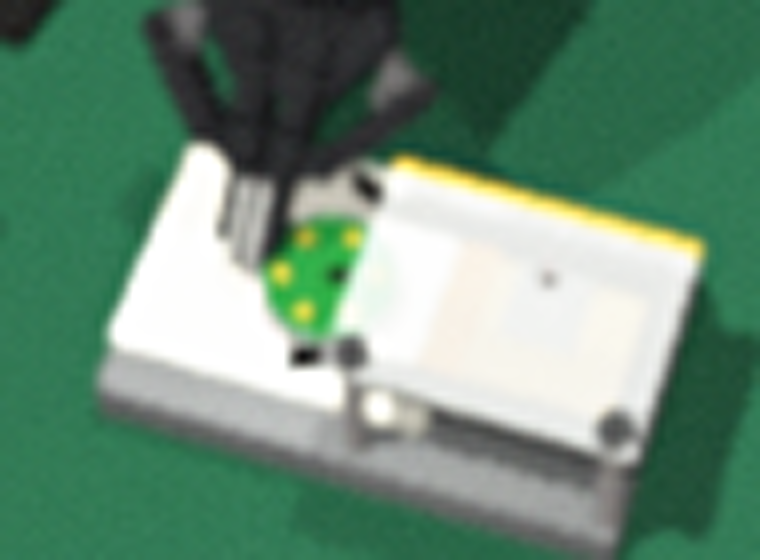

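View pics/d7top.png

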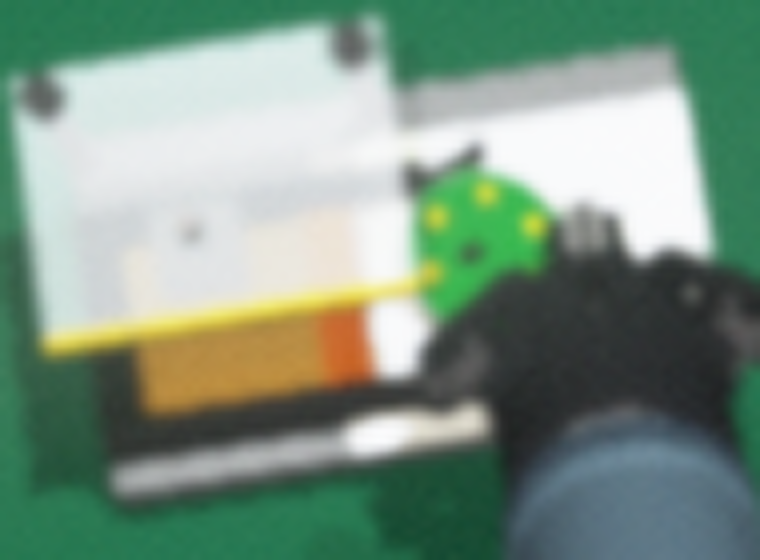

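The reaction on the tool is along the finger axis (−x, +z). That means only the very tip, probably a chamfer, is catching the disc's rim and pressing it down and away. I need more finger overlap, so I'll lean to about 50° with the tip further past the centre line.

Run:
```python
from bench import env
from geo import *
r=lambda q: None if q is None else np.round(q,2)
for d in (45,50,55):
    print(d,r(env.solve_ik(fw(24,-125,42),lean(d,-1))),r(env.solve_ik(fw(12,-75,42),lean(d,-1))),r(env.solve_ik(fw(12,0,42),lean(d,-1))))
env.move_l(fw(12,-125,44),lean(45,-1),rate=80)
env.move_l(fw(24,-128,44),lean(50,-1),rate=60)
env.move_l(fw(24,-128,42),lean(50,-1),rate=40)
h=env.move_l(fw(17,-95,42),lean(50,-1),rate=35,force_limit=8)
env.hold(.1)
s=env.sense();print(h,s["time"],s["tool_pos"],fw(17,-95,42),s["wrist_force"])
for n,c in (("scene",(215,285,205,300)),("top",(105,175,175,270))):
    p=env.read_camera(n);pickle.dump(p,open(f"d8{n}.pkl","wb"))
    cv2.imwrite(f"pics/d8{n}.png",cv2.resize(p["image"][c[0]:c[1],c[2]:c[3],::-1],None,fx=8,fy=8,interpolation=cv2.INTER_CUBIC))
```

```text
45 [-0.47  0.51  2.1   1.85  0.46 -0.8 ] [-0.39  0.48  2.16  2.04  0.43 -0.93] [-0.22  0.47  2.2   2.34  0.38 -1.09]
50 [-0.5   0.54  2.15  2.07  0.58 -1.05] [-0.42  0.52  2.22  2.24  0.57 -1.16] [-0.24  0.51  2.26  2.51  0.55 -1.29]
55 [-0.53  0.59  2.2   2.2   0.72 -1.22] [-0.45  0.58  2.27  2.35  0.73 -1.31] [-0.26  0.57  2.31  2.6   0.73 -1.41]
False 23.3 [664.88621166 -22.64628668  42.49404389] [664.41720366 -22.5124571   42.        ] [0.61480329 0.06063625 2.99808464]
```

View pics/d8scene.png

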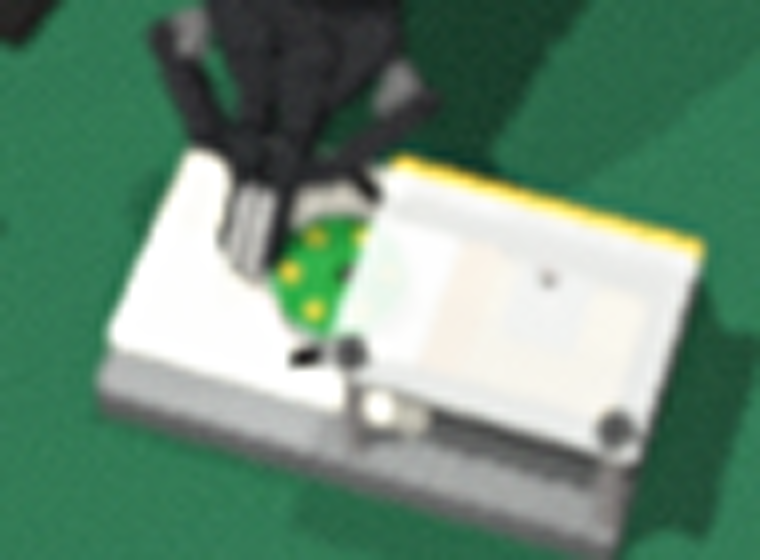

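View pics/d8top.png

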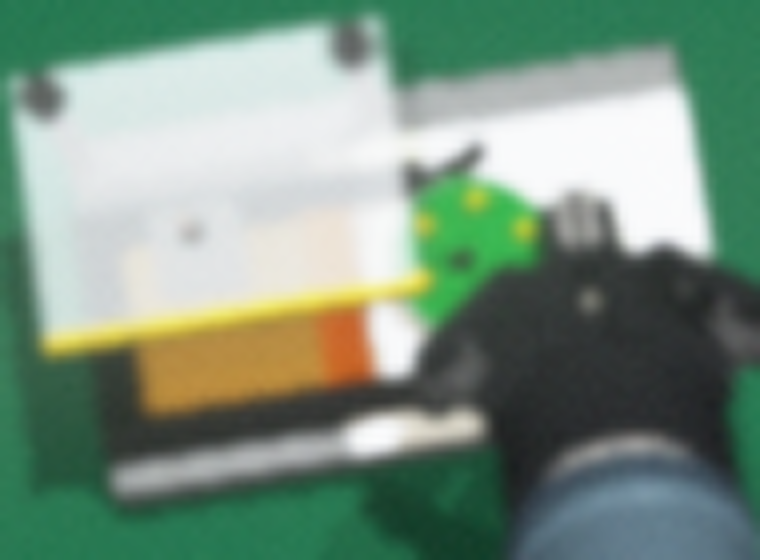

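The disc is moving now and shifting toward the lane centre, with low force. Continue.

Run:
```python
from bench import env
from geo import *
o=lean(50,-1)
h=env.move_l(fw(13,-72,42),o,rate=35,force_limit=10)
env.hold(.1)
s=env.sense();print(h,s["time"],s["tool_pos"],fw(13,-72,42),s["wrist_force"])
for n,c in (("scene",(215,285,205,300)),("top",(105,175,175,270))):
    p=env.read_camera(n);pickle.dump(p,open(f"d9{n}.pkl","wb"))
    cv2.imwrite(f"pics/d9{n}.png",cv2.resize(p["image"][c[0]:c[1],c[2]:c[3],::-1],None,fx=8,fy=8,interpolation=cv2.INTER_CUBIC))
```

```text
True 23.8417 [663.40390794 -18.81392364  42.71577971] [ 6.56489179e+02 -5.54624257e-01  4.20000000e+01] [-2.14112853  0.14560175  3.58107921]
```

View pics/d9scene.png

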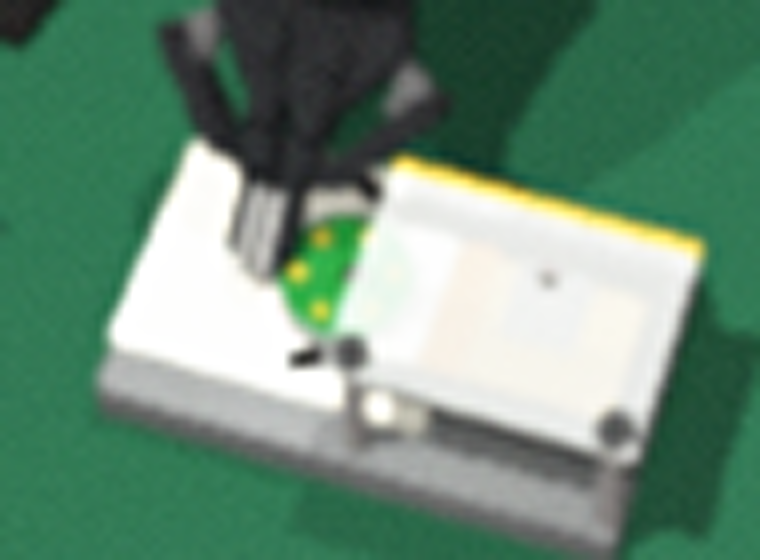

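View pics/d9top.png

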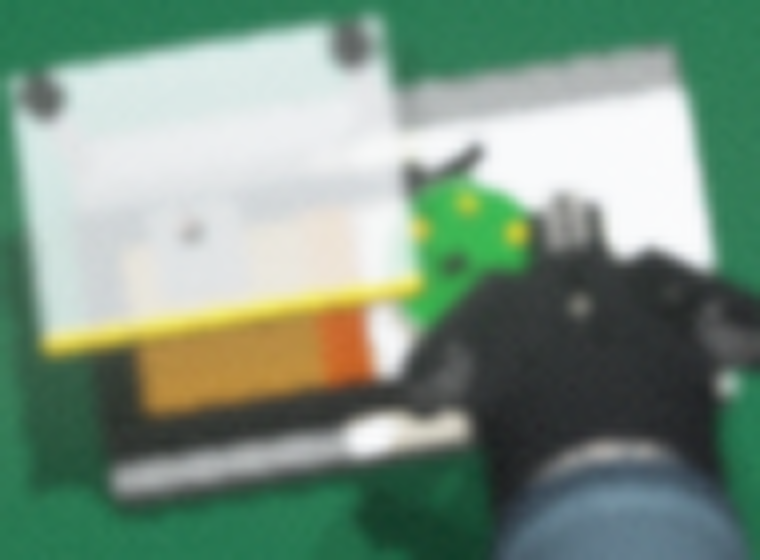

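Run:
```python
from bench import env
from geo import *
o=lean(50,-1)
for x,y in ((14,-83),(13,-75)):
    h=env.move_l(fw(x,y,42),o,rate=30,force_limit=25)
    s=env.sense();print(h,s["time"],(s["tool_pos"]-fw(x,y,42)).round(1),s["wrist_force"].round(1),s["moment"].round(2))
    if h: break
for n,c in (("scene",(215,285,205,300)),("top",(105,175,175,270))):
    p=env.read_camera(n)
    cv2.imwrite(f"pics/e1{n}.png",cv2.resize(p["image"][c[0]:c[1],c[2]:c[3],::-1],None,fx=8,fy=8,interpolation=cv2.INTER_CUBIC))
```

```text
False 24.4167 [ 0.5 -0.1  0.6] [ 0.1 -3.9  5.3] [-0.24 -0.26 -0.35]
False 24.8333 [0.2 0.5 0.5] [ 0.  -2.5  5.7] [-0.2  -0.35 -0.31]
```

View pics/e1scene.png

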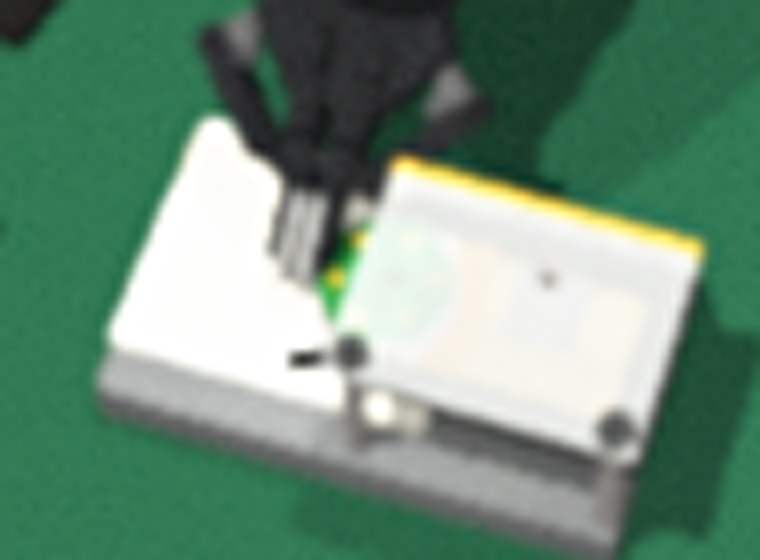

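View pics/e1top.png

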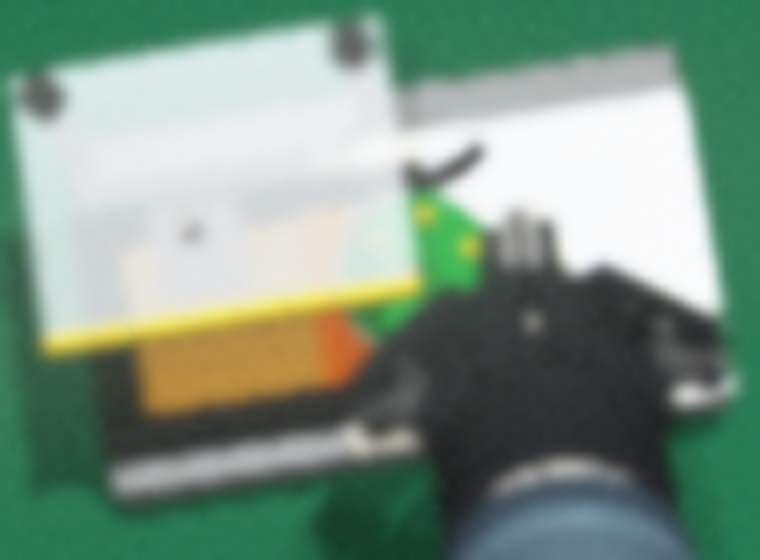

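Run:
```python
from bench import env
from geo import *
o=lean(50,-1)
for x,y,z in ((13,-75,43.5),(12,-60,43.5),(12,-47,43.5)):
    h=env.move_l(fw(x,y,z),o,rate=25,force_limit=25)
    s=env.sense();print(h,s["time"],(s["tool_pos"]-fw(x,y,z)).round(1),s["wrist_force"].round(1),s["moment"].round(2))
    if h: break
for n,c in (("scene",(215,285,205,300)),("top",(105,175,175,270))):
    p=env.read_camera(n)
    cv2.imwrite(f"pics/e2{n}.png",cv2.resize(p["image"][c[0]:c[1],c[2]:c[3],::-1],None,fx=8,fy=8,interpolation=cv2.INTER_CUBIC))
```

```text
False 25.1833 [-0.6  0.8 -0.5] [ 0.6 -1.   1.4] [-0.01  0.2  -0.04]
False 25.9333 [-0.1  0.3 -0.1] [-0.5 -0.4 -0.8] [-0.08  0.33 -0.01]
False 26.6 [-0.   0.2  0. ] [-0.4 -0.4  0.1] [-0.08  0.4  -0.01]
```

View pics/e2scene.png

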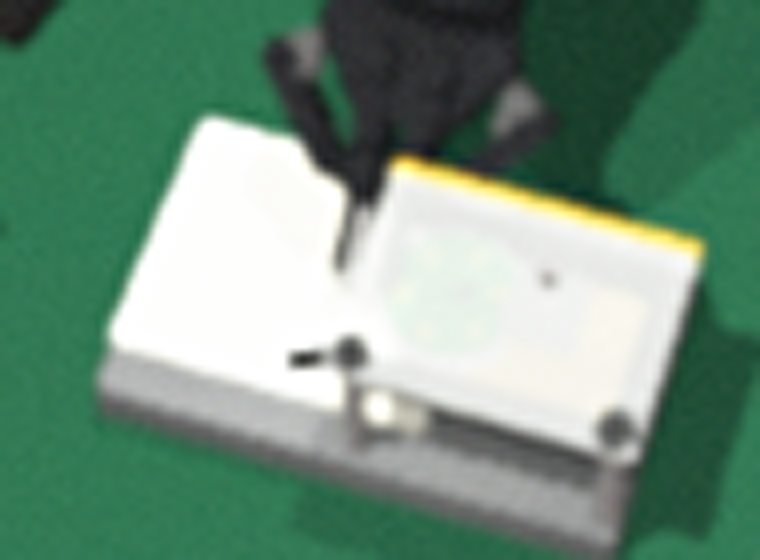

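View pics/e2top.png

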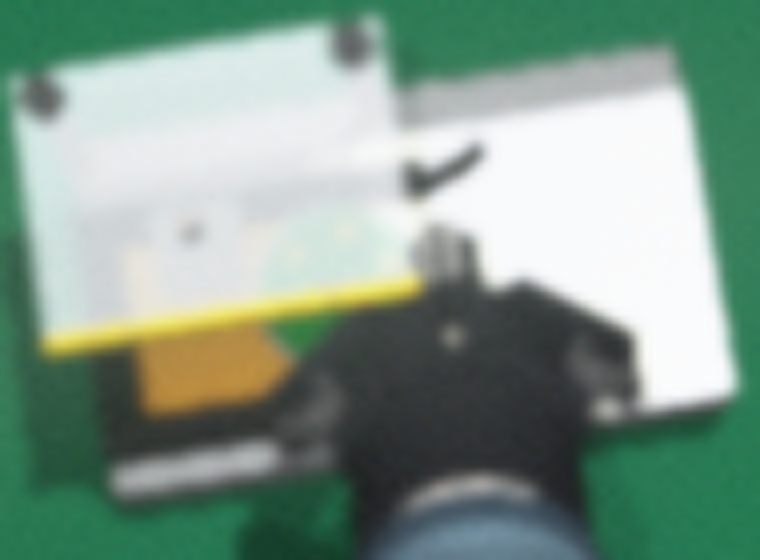

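Raising the tip removed the scraping force. The disc is crossing the lip, visible through the guard, so I continue.

Run:
```python
from bench import env
from geo import *
o=lean(50,-1)
for x,y,z in ((12,-34,44),(12,-20,44),(12,-11,44)):
    h=env.move_l(fw(x,y,z),o,rate=25,force_limit=15)
    s=env.sense();print(h,s["time"],(s["tool_pos"]-fw(x,y,z)).round(1),s["wrist_force"].round(1),s["moment"].round(2))
    if h: break
for n,c in (("scene",(215,285,205,300)),("top",(105,175,175,270))):
    p=env.read_camera(n)
    cv2.imwrite(f"pics/e3{n}.png",cv2.resize(p["image"][c[0]:c[1],c[2]:c[3],::-1],None,fx=8,fy=8,interpolation=cv2.INTER_CUBIC))
```

```text
False 27.3667 [-0.1  0.3  0. ] [0.7 0.7 0. ] [-0.03  0.36  0.05]
False 28.075 [ 1.4 -0.1  1.6] [ 1.  -2.5  6.1] [-0.25 -0.42 -0.35]
False 28.5833 [1.7 0.2 2. ] [ 0.3 -2.6  6.3] [-0.12 -0.53 -0.25]
```

View pics/e3scene.png

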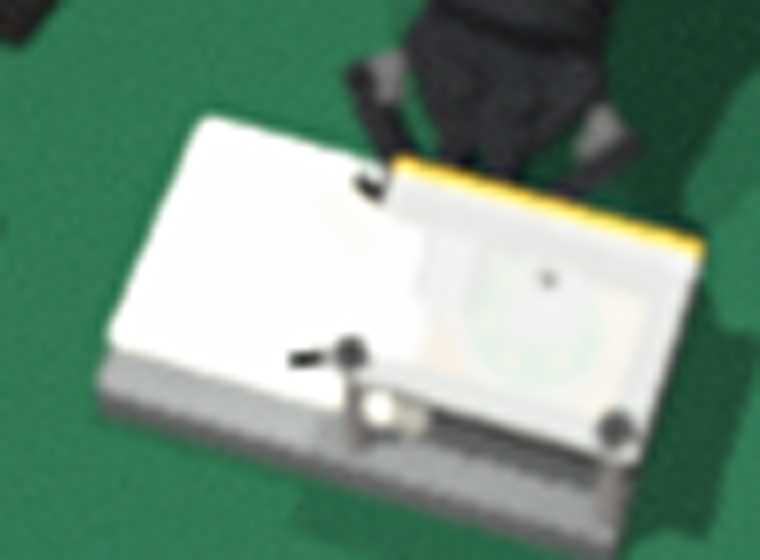

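View pics/e3top.png

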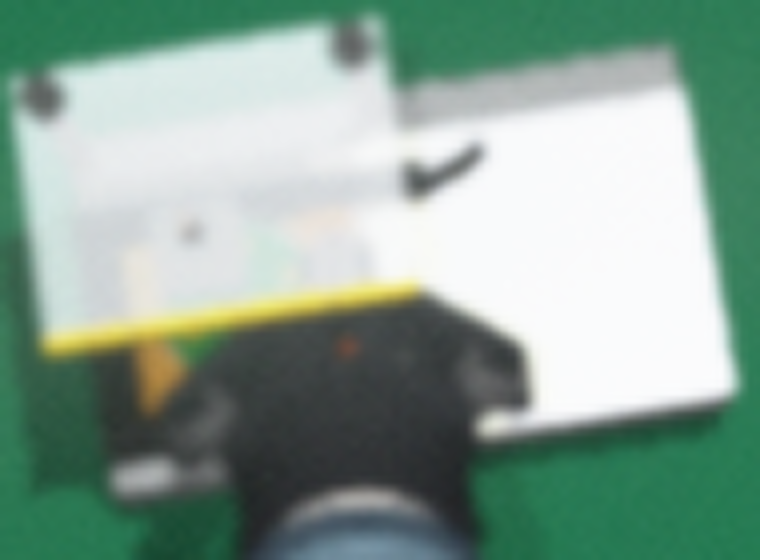

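The tip rides on the ramp and lip, so I raise it and finish the push.

Run:
```python
from bench import env
from geo import *
o=lean(50,-1)
for x,y,z in ((11,-11,47),(11,-7,47),(11,-5,47)):
    h=env.move_l(fw(x,y,z),o,rate=20,force_limit=15)
    s=env.sense();print(h,s["time"],(s["tool_pos"]-fw(x,y,z)).round(1),s["wrist_force"].round(1),s["moment"].round(2))
    if h: break
for n,c in (("scene",(215,285,205,300)),("top",(105,175,175,270))):
    p=env.read_camera(n);pickle.dump(p,open(f"e4{n}.pkl","wb"))
    cv2.imwrite(f"pics/e4{n}.png",cv2.resize(p["image"][c[0]:c[1],c[2]:c[3],::-1],None,fx=8,fy=8,interpolation=cv2.INTER_CUBIC))
```

```text
False 28.9917 [-0.6  0.4 -0.3] [-0.3 -0.   1.2] [-0.11  0.32 -0.07]
False 29.3417 [-0.3  0.4 -0.3] [-0.3  0.2  0.4] [-0.04  0.41 -0.04]
False 29.5917 [-0.1  0.2 -0.1] [ 0.2 -0.7 -0.7] [-0.08  0.44  0.02]
```

View pics/e4scene.png

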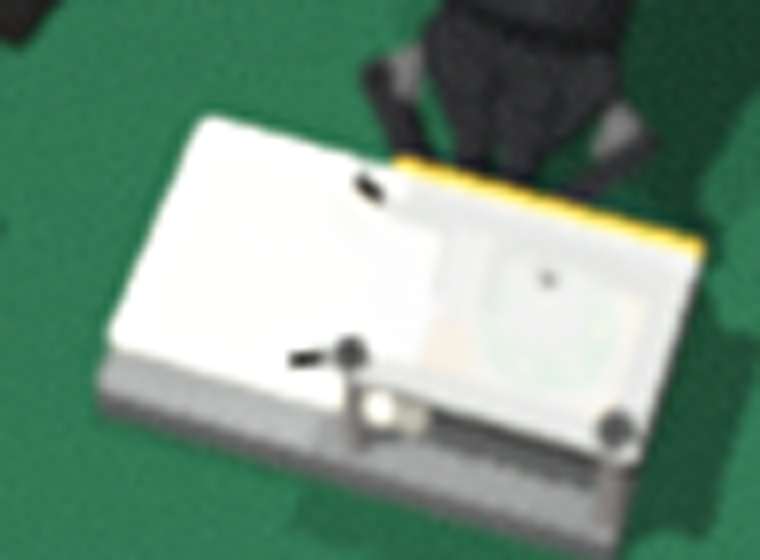

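View pics/e4top.png

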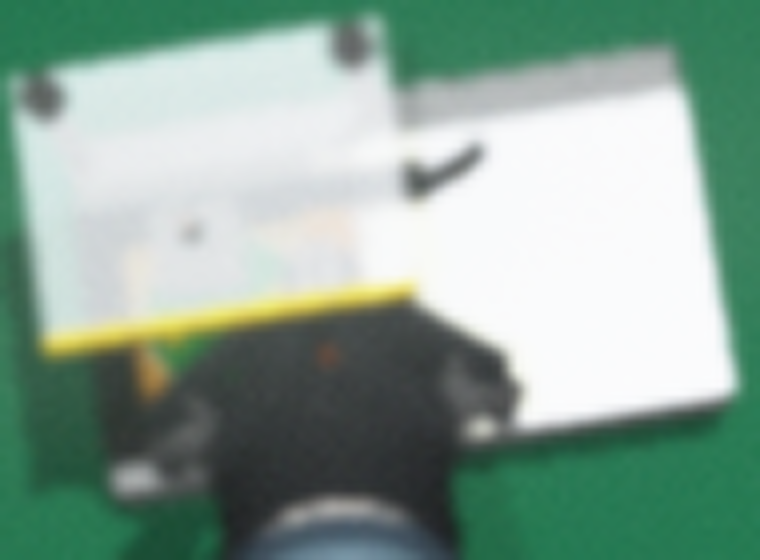

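```bash
cat > ov.py <<'E'
from geo import *
import sys
def ov(tag,cands,ns=("scene","top")):
    t=np.linspace(0,2*np.pi,60);out=[]
    for n,c in (("scene",(230,275,245,300)),("top",(115,165,175,230))):
        p=pickle.load(open(f"{tag}{n}.pkl","rb"))
        im=p["image"][c[0]:c[1],c[2]:c[3]].astype(float)
        sat=im[...,1:2]-im[...,[0]]  # green-red
        a=np.clip((im-235)*4+220,0,255) if n=="scene" else im
        g=np.clip(128+8*sat,0,255)
        a=np.hstack([a,np.repeat(g,3,2)]).astype(np.uint8)[...,::-1]
        a=cv2.resize(a,None,fx=7,fy=7,interpolation=cv2.INTER_CUBIC)
        w=(c[3]-c[2])*7
        for (cx,cy,z),col in cands:
            q=proj(p,tf(FX,np.c_[cx+28.5*np.cos(t),cy+28.5*np.sin(t),z+0*t]))
            u=(((q-[c[2],c[0]]+.5)*7)-.5).astype(np.int32)+[w,0]
            cv2.polylines(a,[u],True,col,1)
        cv2.imwrite(f"pics/{tag}ov_{n}.png",a)
E
python3 -c "
from ov import *
ov('e4',[((0,32.5,39),(0,0,255)),((0,27,45),(255,0,0))])"
```

```text
(no output)
```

View pics/e4ov_scene.png

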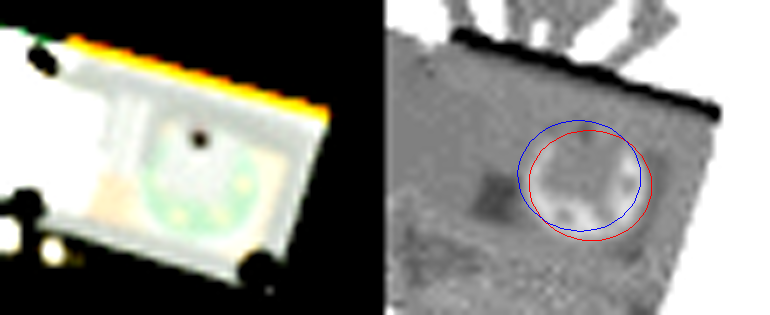

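View pics/e4ov_top.png

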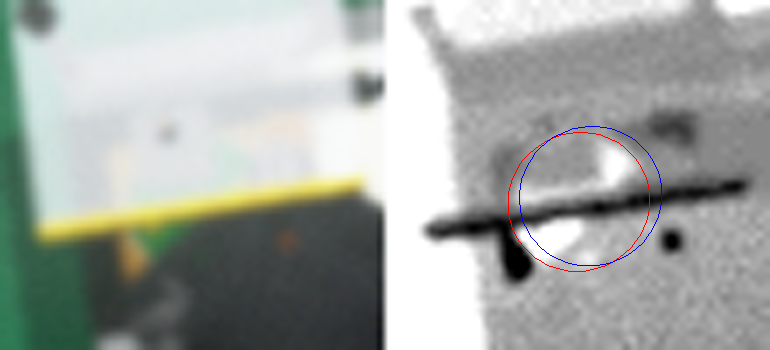

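Run:
```python
from bench import env
from geo import *
o=lean(50,-1)
for y in (-3,-1.5,0):
    h=env.move_l(fw(11,y,47),o,rate=10,force_limit=6)
    s=env.sense();print(h,s["time"],(s["tool_pos"]-fw(11,y,47)).round(1),s["wrist_force"].round(1),s["moment"].round(2))
    if h: break
for n in ("scene","top"):
    p=env.read_camera(n);pickle.dump(p,open(f"e5{n}.pkl","wb"))
from ov import *
ov('e5',[((0,32.5,39),(0,0,255)),((0,27,45),(255,0,0))])
```

```text
False 30.0417 [-0.   0.1 -0. ] [ 0.2 -0.2  0.2] [-0.11  0.4  -0.01]
False 30.3417 [-0.   0.1  0. ] [ 0.1 -0.6  0. ] [-0.07  0.36 -0.  ]
False 30.6417 [-0.   0.1 -0. ] [-0.3 -0.3 -0.6] [-0.05  0.38  0.04]
```

View pics/e5ov_scene.png

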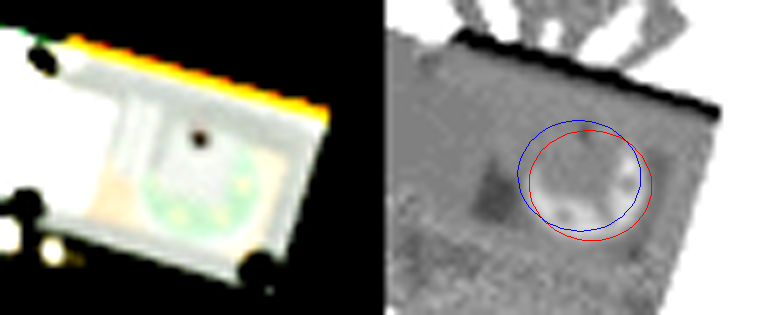

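View pics/e5ov_top.png

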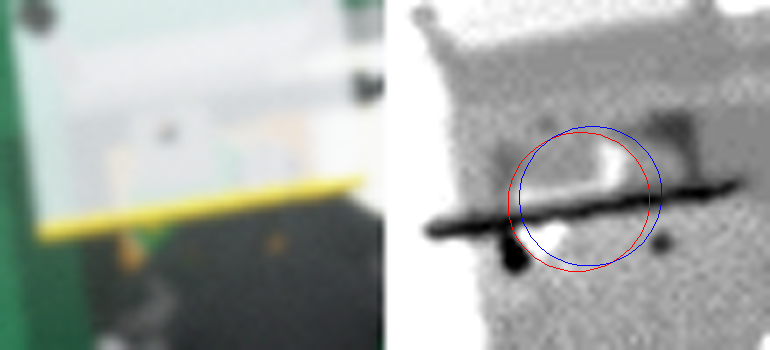

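The disc did not move over the finger's last 5 mm and matches the seated outline, so it has dropped. Withdraw and verify.

Run:
```python
from bench import env
from geo import *
o=lean(50,-1)
env.move_l(fw(11,-14,48),o,rate=50)
d=140; t=np.radians(50)
env.move_l(fw(11-d*np.sin(t),-14,48+d*np.cos(t)),o,rate=120)
env.move_l(fw(-150,0,220),o,rate=200)
s=env.sense();print(s["time"],s["wrist_force"].round(1),s["tool_pos"])
for n in ("scene","top"):
    p=env.read_camera(n);pickle.dump(p,open(f"e6{n}.pkl","wb"))
from ov import *
ov('e6',[((0,32.5,39),(0,0,255)),((0,28,45),(255,0,0))])
```

```text
33.2583 [0.5 0.3 0. ] [483.62104497  42.07694373 219.75347807]
```

View pics/e6ov_scene.png

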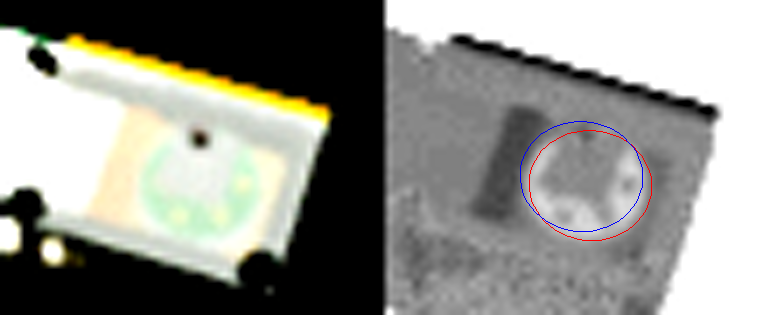

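View pics/e6ov_top.png

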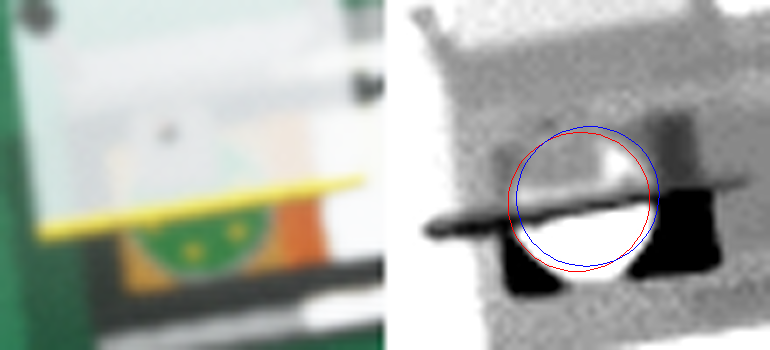

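Top view: the disc clears the orange lip by about 2.5 mm and has a similar gap at the far side, so it is seated centrally. Next, the lever.

Run:
```python
from bench import env
from geo import *
o=down(CT[2],0,1)
env.goto(cw(-22,1,200),o)
env.move_l(cw(-22,1,114),o,rate=150)
env.hold(.2)
s=env.sense();print(s["time"],s["wrist_force"].round(1),(s["tool_pos"]-cw(-22,1,114)).round(1))
h=env.move_l(cw(75,1,114),o,rate=60,force_limit=12)
s=env.sense();d=s["tool_pos"]-cw(0,0,0);print(h,s["time"],s["wrist_force"].round(1),d.round(1))
for n in ("scene","top"):
    p=env.read_camera(n);pickle.dump(p,open(f"l1{n}.pkl","wb"))
    c=(200,310,290,400) if n=="scene" else (110,220,85,195)
    cv2.imwrite(f"pics/l1{n}.png",cv2.resize(p["image"][c[0]:c[1],c[2]:c[3],::-1],None,fx=5,fy=5,interpolation=cv2.INTER_CUBIC))
```

```text
35.4333 [ 0.   0.8 -0.3] [0.8 0.2 1.3]
True 36.775 [-0.3  0.6  0.6] [ 64.4   7.5 112.6]
```

View pics/l1scene.png

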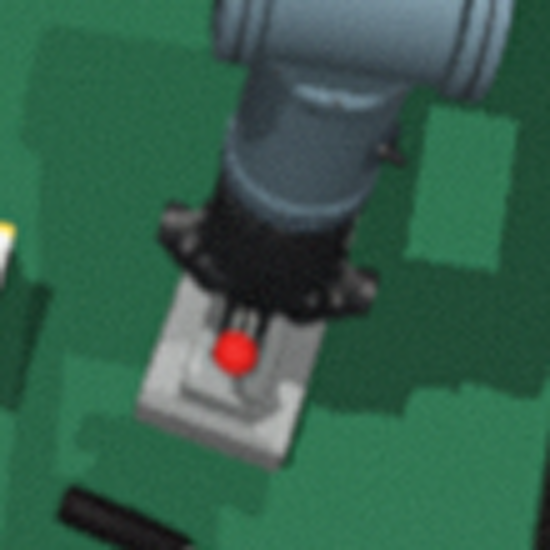

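View pics/l1top.png

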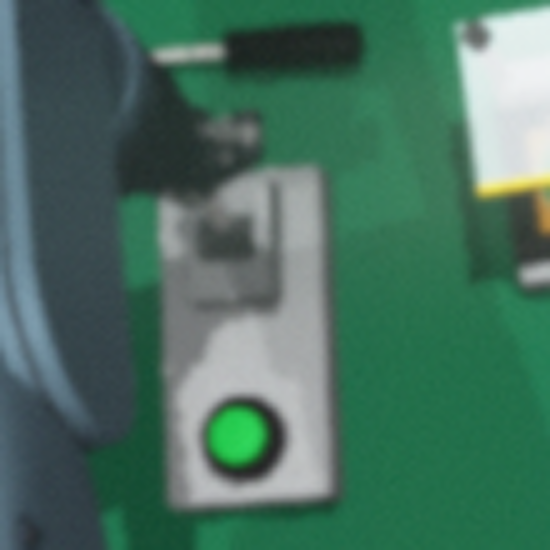

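Run:
```python
from bench import env
from geo import *
o=down(CT[2],0,1)
env.move_l(cw(30,1,116),o,rate=80)
env.move_l(cw(-60,0,160),o,rate=150);env.hold(.1)
P={n:env.read_camera(n) for n in("scene","top")}
red=lambda m:(m[...,0]>140)&(m[...,1]<90)&(m[...,2]<90)
for n in P:
    c=(200,310,290,400) if n=="scene" else (110,220,85,195)
    cv2.imwrite(f"pics/l2{n}.png",cv2.resize(P[n]["image"][c[0]:c[1],c[2]:c[3],::-1],None,fx=5,fy=5,interpolation=cv2.INTER_CUBIC))
    try:
        u,k=blob(P[n]["image"],(320,240,380,300) if n=="scene" else (100,115,150,175),red)
        w=ray(P[n],u,122)[0];d=w[:2]-CT[:2];print(n,u,k,w,"box",d@fdir(CT[2],1,0)[:2],d@fdir(CT[2],0,1)[:2])
    except Exception as e: print(n,e)
s=env.sense();print(s["time"],s["tool_pos"],s["wrist_force"].round(1))
```

```text
scene [336.53225806 270.12903226] 62 [618.582076   301.83865369 122.        ] box 88.27697447675538 0.28124065335197485
top [121.84126984 137.53968254] 63 [618.93372255 303.61609565 122.        ] box 88.80916397333084 2.0132133889822184
38.475 [471.61385931 286.23836803 159.33913881] [-0.4 -0.  -0.5]
```

View pics/l2scene.png

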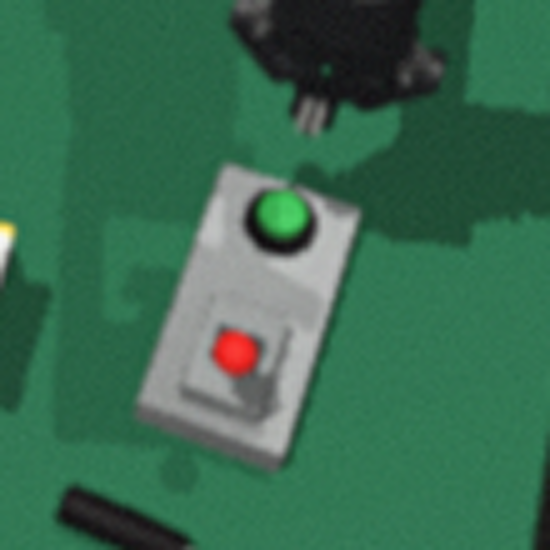

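View pics/l2top.png

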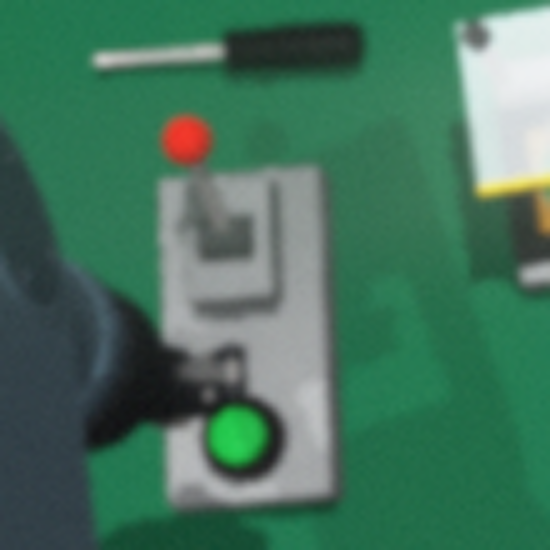

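Both views put the ball at box x ≈ 88.5, against 88.8 for fully over. Now press the button.

Run:
```python
from bench import env
from geo import *
o=down(CT[2],0,1)
b=np.array([471.5,287.3])
env.move_l([*b,65],o,rate=120);env.hold(.2)
h=env.move_l([*b,44.5],o,rate=25,force_limit=12)
s=env.sense();print(h,s["time"],s["tool_pos"],s["wrist_force"].round(1))
env.hold(.2);s=env.sense();print(s["tool_pos"],s["wrist_force"].round(1))
```

```text
True 40.3583 [471.4669673  287.29828726  46.05647287] [-1.7 -0.7  6.1]
[471.47191864 287.29474242  46.05481854] [-0.5 -0.5  6. ]
```

Pressed to 5.9 mm at 6 N. Retract and do the final checks.

Run:
```python
from bench import env
from geo import *
o=down(CT[2],0,1)
env.move_l([471.5,287.3,150],o,rate=100)
env.goto([300,330,230],o);env.hold(.2)
P={n:env.read_camera(n) for n in("scene","top")}
red=lambda m:(m[...,0]>140)&(m[...,1]<90)&(m[...,2]<90)
grn=lambda m:(m[...,1]>150)&(m[...,0]<90)
for n in P:
    pickle.dump(P[n],open(f"f1{n}.pkl","wb"))
    cv2.imwrite(f"pics/f1{n}.png",P[n]["image"][...,::-1])
    u,k=blob(P[n]["image"],(320,258,380,300) if n=="scene" else (100,115,150,175),red)
    d=ray(P[n],u,122)[0][:2]-CT[:2];print(n,"ball box x",d@fdir(CT[2],1,0)[:2])
    u,k=blob(P[n]["image"],(325,230,365,258) if n=="scene" else (120,180,150,210),grn);print("btn",u,k,ray(P[n],u,52)[0].round(1))
w=lambda m:m.min(-1)>150
for b in ((318,164,348,192),(300,200,330,230)):
    u,k=blob(P["top"]["image"],b,w);print("white",ray(P["top"],u,22)[0].round(1))
from ov import *
ov('f1',[((0,32.5,39),(0,0,255))])
s=env.sense();print(s["time"],s["wrist_force"].round(1))
```

```text
scene ball box x 88.31936433091218
btn [346.08333333 242.02083333] 48 [473.6 287.8  52. ]
top ball box x 89.20624176273482
btn [132.04347826 196.68115942] 69 [470.2 287.3  52. ]
white [ 539.2 -266.1   22. ]
white [ 434.4 -216.2   22. ]
42.85 [-0.1 -0.6 -0.4]
```

View pics/f1ov_top.png

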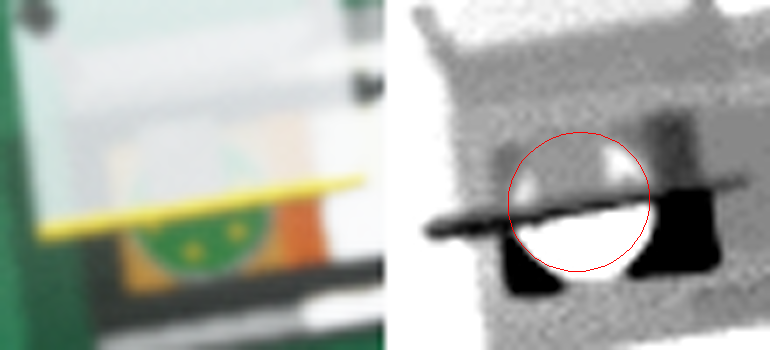

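View pics/f1ov_scene.png

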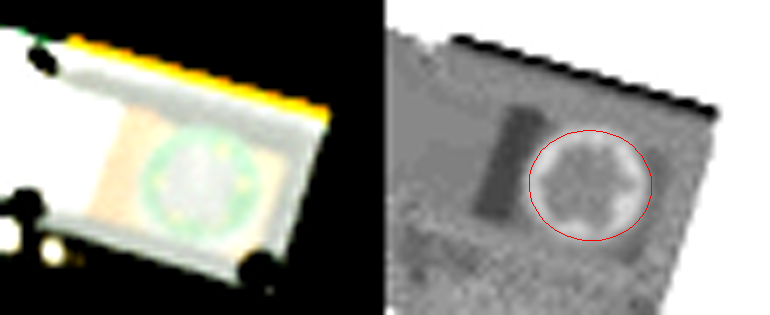

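View pics/f1top.png

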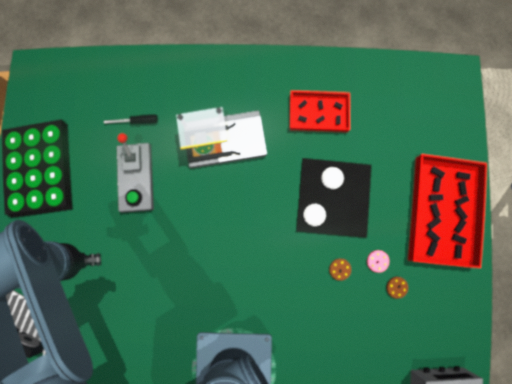

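The probe head is down, centred on the disc, which matches the seated outline. The lever is over, the button is back out, and the white modules, tray and screwdriver have not moved. Hand in.

Run:
```python
from bench import env
print(env.hand_in()); print(env.sense()["time"])
```

```text
the job is handed in; nothing more can be done
None
the job is handed in; nothing more can be done
```

I laid the green-board module on the deck and let go, then pushed it under the guard and over the lip into the pocket. After that I threw the lever and pressed the start button. The job is handed in; the clock read 42.9 s just before, within the 72 s limit, and the hand-in gives no verdict.

**Push:** It took several tries. On the first two tries the leaning fingertip only caught the disc's rim and wedged it against the far flare. I backed off and re-aimed with the tip further across and a 50° lean. That is steeper than the 35–45° you gave. The tip also scraped the deck and the lip with about 6 N until I raised it. Over the last 5 mm of finger travel the module stayed put.

**Last checks:**
- **Module:** In the scene view it matches the seated outline, and the lowered probe head is centred on it. It shows clear gaps to the lip and to the far end of the pocket. The top view puts it about 2.7 mm off my fixture fit, which is roughly the calibration error. I judged height and tilt only from these pictures.
- **Lever:** The ball is at box x ≈ 88–89 mm, against 88.8 mm for fully over.
- **Button:** It was pressed about 5.9 mm with 6 N of force, and the pictures show it back at its starting position.
- **Bystanders:** The white modules measured the same as at the start. The tray and screwdriver look unmoved in the top picture, which I did not measure.
- **Robot:** It is clear of everything.

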